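Set the focus pointer, then hold the collet chuck up to the inspection camera

TASK

Turn the focus knob on the inspection stand until its sliding pointer lines up with the white line on the mark clip. Then lift the collet chuck out of its cradle and hold it still in front of the camera: level, centred on the lens, pointing straight along the line of sight with its open bored end towards the lens and the face of that end directly above the pointer. Finish while still holding it there; the chuck must not touch the stand, and the loose slotted nut and black cap on the table stay where they are.

Things in the scene. Friction and masses are not known exactly. Their poses are not given: they have to be found in the camera images.
- stand: Fixed inspection stand: dark steel base plate 12 mm thick, x = -95 to 250 mm, y = -43 to 43 mm, with a grey camera on a column at one end, the focus knob at the other. Origin on the table under the lens front; +x is the camera's level line of sight, from lens towards knob; z up. Column and camera fill x = -102 to 0 mm, up to z = 217 mm, y = -52 to 23 mm.
- lens (a point): Centre of the camera's round black lens front (42 mm across), 185 mm above the table; axes as stand, +x is the line of sight, out of the lens.
- focus_knob (a joint): Angle of the focus knob, rad, 0 to 5, with stops. Grows clockwise seen from above; 1 rad moves the pointer 14 mm away from the lens (stand +x). At the start the pointer is 15 to 50 mm nearer to the lens than the mark, so turn clockwise. Stays where it is left; turning takes about 0.03 N m.
- focus_knob_grip (a point): Point on the knob's vertical axis at the height to grip, 49 mm above the table, at x = 215 mm, y = 0 of the stand. Black knob: a disc 44 mm across (top at 26 mm) on a grey disc 68 mm across, with an upright bar 42 mm long, 14 mm thick, top 56 mm above the table. The point turns with the knob: x along the bar, so grip across its y axis.
- pointer_tip (a point): Tip of the steel pointer (a 3 mm wide finger on a sliding block) that the knob moves along the base plate's x axis; 30 mm above the table, at y = -30 mm of the stand. Axes as stand.
- mark_clip: Fixed black clip, 16 x 14 x 18 mm, on the base plate's -y edge, with a white line across its top: the mark. Origin at the middle of its underside (12.5 mm above the table, y = -40 mm of the stand); axes as stand, the white line is at its x = 0. Its place along the plate differs from run to run: 78 to 104 mm from the lens.
- cradle: Fixed dark grey cradle 58 x 104 x 34 mm in which the chuck lies; origin at the middle of its underside, y along its length, z up. Floor at 22 mm, two side lips (x = -29 to -25 and +25 to +29 mm) up to 34 mm, open at both ends.
- chuck: Loose steel collet chuck, lying, 107 mm long, 47 mm in diameter, about 0.6 kg. Origin at the middle of its underside; its axis runs along y, 23.5 mm above the origin, ends at y = +-53.5 mm, centre of mass mid-length. In the cradle its axis is 45.5 mm above the table; grip it from above the lips (34 mm) across its x axis. The open end (28 mm bore) is at -y; the +y end is closed.
- bore_face (a point): Centre of the chuck's end face at the open, bored end: y = -53.5 mm, z = 23.5 mm in the chuck's frame; axes as chuck, so -y points out of the face.
- collet_nut: Bystander: loose dark slotted ring nut lying flat, 41 x 41 x 19 mm; origin under its centre.
- cap: Bystander: loose black round cap, 65 mm across, 48 mm high; origin under its centre.
Not all that is in view belongs to the job. Of the things shaped like the cradle, the grey one is meant.

How it is judged:
By the outcome, as a careful person would: the job done as asked, in the order asked, and still so for the second after the job is handed in, while the arm keeps its last pose, push and grip.
It also fails if it takes over 72 s, if anything falls off the work surface, if the arm or the gripper's body presses on something with over 40 N, if the wrist force passes 120 N, or if a joint passes its speed limit or range.

ROBOT

A 6-joint arm with a two-finger parallel gripper is mounted at the origin on the work surface; the furniture and walls round the work are solid. World frame = base frame: x ahead of the robot, y to its left, z up, the work surface at z = 0. Lengths are in m, angles in rad, forces in N, time in s.
With the tool pointing down it reaches from about 0.35 to 0.775 m from the base axis. Payload 5.5 kg.
Tool frame: the origin (TCP) lies midway between the tips of the shut fingers; the grasp point (between the pads) lies 19 mm behind it; z points along the fingers, y is the line along which they close (so a half turn about z gives the same grasp; the last joint's range is limited). The gripper opens to 85 mm and grips with 20 to 120 N. Pads are 22 mm wide; open, the fingers measure 114 mm over their backs; the gripper's body (76 mm by 85 mm) begins 54 mm behind the grasp point. The pads swing forward as they close: fully open they stand 13 mm farther back than shut.
Start: joints at [-1.49, 0.313, 0.046, 1.304, 0, 1.431], TCP at [0.126, -0.561, 0.195] pointing down, gripper open.
Joint ranges: [-2.76, 2.76], [-0.86, 1.69], [-1.03, 1.26], [-2.2, 2.34], [-1.47, 1.5], [-3.14, 3.14]. Speed limits (rad/s): [2.57, 2.57, 3.14, 3.14, 3.14, 3.14].

INTERFACE

Orientations are given as a unit quaternion [w, x, y, z].
In Python, from workcell import env gives the robot as it stands. The module is installed in compiled form; this text tells all that it offers.
- The arm moves only by the tool carry_out, never from a script. Its argument "series" is a list of rows, each an object with "delta_rot": the turn, a rotation vector about the world's x, y, z normalised to -1 to 1, where 1 is 0.1 rad, a list of three; "travel": the shift along the world's x, y, z normalised to -1 to 1, where 1 is 0.025 m, a list of three; "fingers": the closure, from -1 (fully open) to 1 (shut). In form: [{"delta_rot": [ax, ay, az], "travel": [tx, ty, tz], "fingers": fingers}, ...]. A call has 1 to 5 rows; each row shifts and turns the commanded pose from where the row before left it; what a row does not reach is not made up. A row lasts 1/8 s, in which the tool goes at most 62.5 mm and 10.7 degrees, less where a joint would pass 70% of its speed; a pose out of reach is approached as far as the arm can. A call with a number of a shift or a turn outside -1 to 1 is refused whole. A call with a gripper value outside its range is refused whole. The fingers move at their own pace and stop on an object; "squeeze" is the grip in N (left out, the last holds). Time passes only in rows, so rows that do not move let the fingers close. It gives the time, the measured TCP pose, the force, the opening and the grip force at its end, in the units of the state.
- env.get_state(): the state, without advancing time (a new reading comes with each control period).
- env.read_camera(name): name is "side" or "top" or "wrist"; returns a dict with "color" (400x640x3 uint8, red, green, blue), "fx", "fy", "cx", "cy" (pixels), "D" ([k1, k2, p1, p2, k3] as OpenCV has them; the pictures are not rectified), "world_from_camera" (4x4, takes a point from camera to world coordinates); the wrist camera has in their place "hand_eye" (4x4, takes a point from camera to tool coordinates, whose origin is the TCP and whose axes are the flange's). Camera axes: x right, y up, looking along -z (the intrinsics and any distortion apply to the point x, -y, -z); pixel columns grow to the right and rows downward; lengths in m; the calibration is good to about 2 mm. A picture is of the moment at which its call begins: read the wrist's pose just before it. There is no depth.
- env.hand_in(): hands the job in; it is judged then, once.
The state is a dict: "clock": time; "joint_pos": joint angles; "qvel": joint speeds; "tau": joint torques, N m; "tcp_pos": TCP position; "orientation": TCP orientation; "wrist_force": force on the tool from outside, world axes, zero at the start; "ft_torque": the same for the moment, N m; "finger_gap": finger opening in m; "grip_force": force on a finger pad.
Only numpy, scipy, OpenCV 4.12 (cv2) and the standard library are available. Lean on these libraries where they do the work, as an engineer would, in place of code of your own. Each camera call takes 0.05 s, during which the arm holds its last target. There are 200 camera calls.

## Working session

There is one attempt and no reset: what is moved stays moved. The work goes in short steps, Python scripts to look and compute and a tool call to move; the robot and the scene stay as the last step left them, time stands still between calls to the robot, and variables do not carry over. Pictures are saved under pics/ and viewed, at most 10 in all, crops included, and the job is handed in when it is done.

Besides the shell and the picture viewer there is one more tool, called as name([rows], argument=value, ...), one row to a line, values as JSON. carry_out: Moves the arm, as the interface text tells. Its arguments: {"type":"object","properties":{"series":{"type":"array","items":{"type":"object","properties":{"delta_rot":{"type":"array","items":{"type":"number"}},"travel":{"type":"array","items":{"type":"number"}},"fingers":{"type":"number"}}}},"squeeze":{"type":"number"}},"required":["series"]}

```bash
mkdir -p pics
cat > h.py <<'E'
import numpy as np, cv2, json
from workcell import env
from scipy.spatial.transform import Rotation as R
def grab(n):
    s=env.get_state(); c=env.read_camera(n)
    if 'world_from_camera' in c: T=np.array(c['world_from_camera'])
    else:
        q=s['orientation']; W=np.eye(4); W[:3,:3]=R.from_quat([q[1],q[2],q[3],q[0]]).as_matrix(); W[:3,3]=s['tcp_pos']
        T=W@np.array(c['hand_eye'])
    K=np.array([[c['fx'],0,c['cx']],[0,c['fy'],c['cy']],[0,0,1.]])
    return dict(img=np.array(c['color']),K=K,D=np.array(c['D'],float),T=T)
def save(c,name): cv2.imwrite(name,c['img'][:,:,::-1])
def ray(c,px):
    p=cv2.undistortPoints(np.array([[px]],float),c['K'],c['D'])[0,0]
    return c['T'][:3,3], c['T'][:3,:3]@np.array([p[0],-p[1],-1.])
def onz(c,px,z):
    o,d=ray(c,px); return o+d*(z-o[2])/d[2]
def proj(c,P):
    P=np.atleast_2d(P); q=(P-c['T'][:3,3])@c['T'][:3,:3]; q=q*[1,-1,-1]
    return cv2.projectPoints(q.reshape(-1,1,3),np.zeros(3),np.zeros(3),c['K'],c['D'])[0][:,0]
def tri(L):
    A=np.zeros((3,3));b=np.zeros(3)
    for c,px in L:
        o,d=ray(c,px); d=d/np.linalg.norm(d); M=np.eye(3)-np.outer(d,d); A+=M;b+=M@o
    return np.linalg.solve(A,b)
E
python3 - <<'E'
from h import *
for n in['top','side']:
    c=grab(n); save(c,f'pics/{n}0.png'); print(n,c['T'].round(3),c['K'].round(1),c['D'])
    if n=='wrist':0
s=env.get_state();print(s)
E
```

```text
top [[ 0.016  0.998 -0.063  0.429]
 [-1.     0.017  0.014 -0.199]
 [ 0.015  0.063  0.998  0.978]
 [ 0.     0.     0.     1.   ]] [[360.9   0.  313.8]
 [  0.  360.9 198. ]
 [  0.    0.    1. ]] [-0.06838369  0.          0.          0.          0.        ]
side [[-0.943  0.131 -0.305  0.192]
 [-0.331 -0.429  0.84   0.578]
 [-0.021  0.894  0.448  0.534]
 [ 0.     0.     0.     1.   ]] [[377.4   0.  326.2]
 [  0.  377.4 199.8]
 [  0.    0.    1. ]] [-0.02799894  0.          0.          0.          0.        ]
{'clock': 0.1, 'joint_pos': array([-1.48961288e+00,  3.13961634e-01,  4.50639186e-02,  1.30361317e+00,
        2.16966015e-05,  1.43117964e+00]), 'qvel': array([-1.70172849e-03,  2.33038286e-03, -2.63315198e-04,  1.48381061e-03,
        6.58744713e-05,  3.14845117e-04]), 'tau': array([ 3.09839692e-03, -4.81723809e+01,  2.99244887e+01,  1.27367149e-02,
       -7.90216131e-05, -1.82152533e-07]), 'tcp_pos': array([ 0.12587558, -0.56050432,  0.19436571]), 'orientation': array([-8.56596289e-04,  9.93911736e-01,  1.10175890e-01,  3.58868978e-05]), 'wrist_force': array([-0.29724171,  0.52804165,  0.48092322]), 'ft_torque': array([-0.03393751,  0.00271558,  0.01005043]), 'grip_force': 0.0, 'finger_gap': 0.08547890212056247}
```

View pics/top0.png

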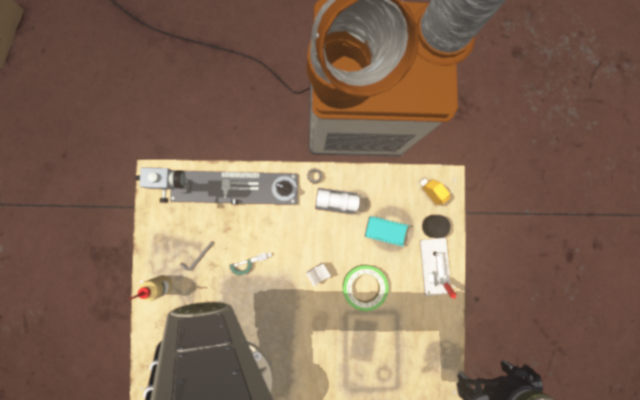

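View pics/side0.png

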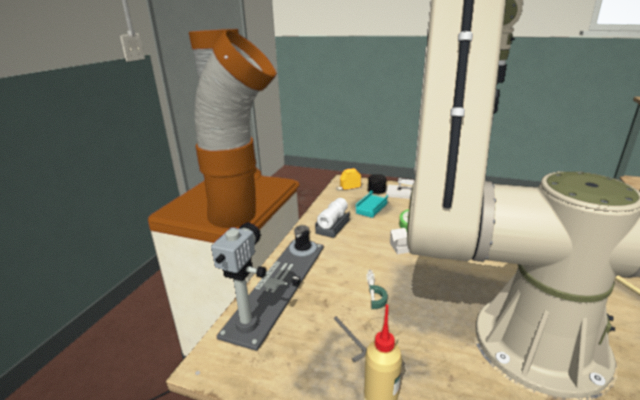

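The top picture shows the stand with its camera at (155,178) and knob at (284,188), with the clip and pointer near (236,200). The chuck lies in the grey cradle at (338,201), the nut is at (316,176) and the cap at (435,226). Candidates for the cradle are the grey one at (338,201), the teal one at (387,232) and the white tray at (435,265). I choose the grey one, which holds the chuck. The side view agrees: cradle and chuck at (333,217), knob at (302,238). One close crop to check this.

Run:
```python
from h import *
c=grab('top'); s=grab('side'); w=grab('wrist')
a=cv2.resize(c['img'][155:225,135:375],None,fx=3.3,fy=3.3,interpolation=cv2.INTER_CUBIC)
b=cv2.resize(s['img'][190:350,215:365],None,fx=2.2,fy=2.2,interpolation=cv2.INTER_CUBIC)
d=cv2.resize(w['img'],None,fx=.55,fy=.55)
o=np.zeros((a.shape[0]+b.shape[0],800,3),np.uint8); o[:a.shape[0],:a.shape[1]]=a; o[a.shape[0]:,:b.shape[1]]=b; o[a.shape[0]:a.shape[0]+d.shape[0],400:400+d.shape[1]]=d
save({'img':o},'pics/crop1.png'); print(o.shape,a.shape)
print(onz(c,(284,188),.056),onz(c,(338,201),.069),onz(c,(179,178),.205),onz(c,(298,188),.012))
wc=env.read_camera('wrist');print(np.round(wc['hand_eye'],3),wc['fx'],wc['D'])
```

```text
(583, 800, 3) (231, 792, 3)
[ 0.51211511 -0.13584657  0.056     ] [ 0.48037787 -0.27371616  0.069     ] [0.51664312 0.08185305 0.205     ] [ 0.51671996 -0.17040743  0.012     ]
[[-0.     0.963  0.27   0.068]
 [ 1.     0.     0.     0.   ]
 [ 0.     0.27  -0.963 -0.179]
 [ 0.     0.     0.     1.   ]] 296.7074323939364 [0.00649747 0.         0.         0.         0.        ]
```

View pics/crop1.png

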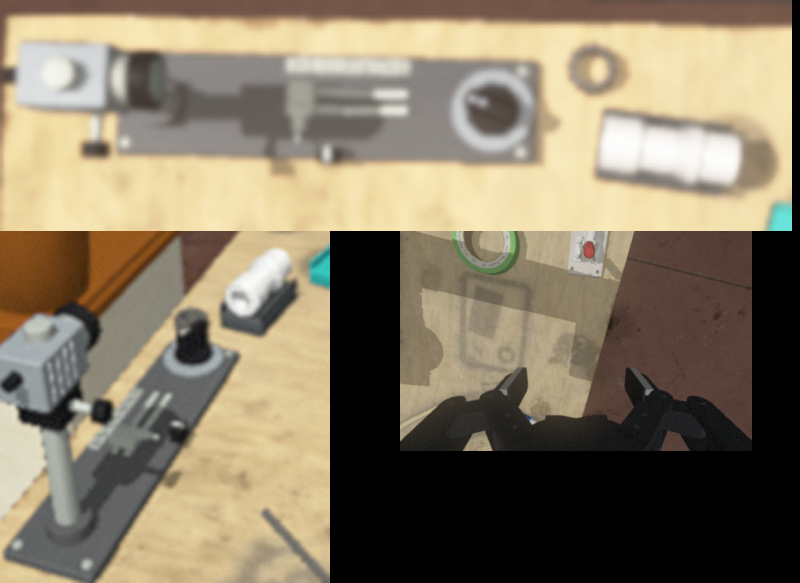

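The crop confirms it. The chuck in the grey cradle has its bore facing the stand, and the knob bar is skewed. Next I move to a vantage point between the stand and the cradle.

carry_out([
  {"delta_rot": [0, 0, -0.5], "travel": [0.6, 0.95, 0], "fingers": -1},
  {"delta_rot": [0, 0, -0.5], "travel": [0.6, 0.95, 0], "fingers": -1},
  {"delta_rot": [0, 0, -0.5], "travel": [0.6, 0.95, 0], "fingers": -1},
  {"delta_rot": [0, 0, -0.7], "travel": [0.6, 0.95, 0], "fingers": -1},
  {"delta_rot": [0, 0, 0], "travel": [0.6, 0.95, 0], "fingers": -1},
])

```text
clock: 0.92
tcp_pos: [0.2013, -0.4415, 0.1952]
orientation: [0.0, 1.0, 0.0, 0.0]
wrist_force: [0.1, 0.1, 1.0]
finger_gap: 0.0853
grip_force: 0.0
```

carry_out([
  {"delta_rot": [0, 0, 0], "travel": [0.6, 0.95, 0], "fingers": -1},
  {"delta_rot": [0, 0, 0], "travel": [0.6, 0.95, 0], "fingers": -1},
  {"delta_rot": [0, 0, 0], "travel": [0.6, 0.95, 0], "fingers": -1},
  {"delta_rot": [0, 0, 0], "travel": [0.6, 0.95, 0], "fingers": -1},
  {"delta_rot": [0, 0, 0], "travel": [0.6, 0.95, 0], "fingers": -1},
])

```text
clock: 1.55
tcp_pos: [0.2763, -0.3228, 0.1953]
orientation: [0.0, 1.0, 0.0, 0.0]
wrist_force: [0.4, -0.4, 0.7]
finger_gap: 0.0855
grip_force: 0.0
```

carry_out([
  {"delta_rot": [0, 0, 0], "travel": [0.6, 0.95, 0], "fingers": -1},
  {"delta_rot": [0, 0, 0], "travel": [0.6, 0.95, 0], "fingers": -1},
  {"delta_rot": [0, 0, 0], "travel": [0.6, 0.95, 0], "fingers": -1},
  {"delta_rot": [0, 0, 0], "travel": [0.6, 0.95, 0], "fingers": -1},
  {"delta_rot": [0, 0, 0], "travel": [0.6, 0.95, 0], "fingers": -1},
])

```text
clock: 2.17
tcp_pos: [0.3513, -0.204, 0.1954]
orientation: [0.0, 1.0, 0.0, 0.0]
wrist_force: [0.3, 0.3, 0.6]
finger_gap: 0.0855
grip_force: 0.0
```

carry_out([
  {"delta_rot": [0, 0, 0], "travel": [0.6, 0.95, 0], "fingers": -1},
  {"delta_rot": [0, 0, 0], "travel": [0.6, 0.95, 0], "fingers": -1},
  {"delta_rot": [0, 0, 0], "travel": [0.6, 0.95, 0], "fingers": -1},
  {"delta_rot": [0, 0, 0], "travel": [0, 0, 0], "fingers": -1},
  {"delta_rot": [0, 0, 0], "travel": [0, 0, 0], "fingers": -1},
])

```text
clock: 2.8
tcp_pos: [0.3957, -0.1338, 0.1952]
orientation: [0.0, 1.0, 0.001, -0.0]
wrist_force: [0.6, -0.3, -0.7]
finger_gap: 0.0857
grip_force: 0.0
```

Run:
```python
from h import *
w=grab('wrist'); save(w,'pics/w1.png'); s=env.get_state(); print(s['clock'],s['tcp_pos'],s['orientation'],s['joint_pos'])
import pickle; pickle.dump(w,open('w1.pkl','wb'))
```

```text
2.85 [ 0.39562625 -0.13402585  0.19520981] [ 1.52618520e-04  9.99999968e-01  1.77573364e-04 -9.87105864e-05] [-5.19047015e-01  8.69397049e-03 -3.20257734e-01  1.24186456e+00
 -3.62969866e-04  2.62219050e+00]
```

View pics/w1.png

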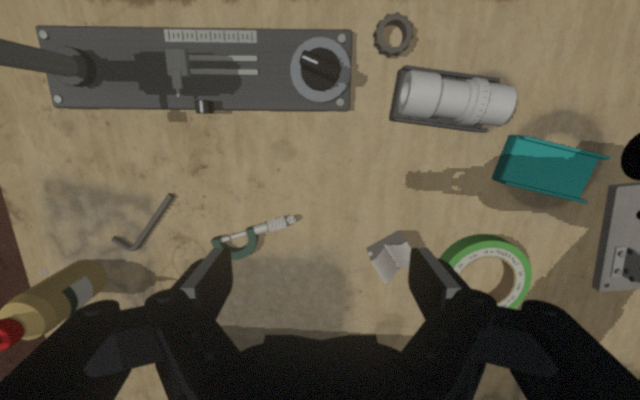

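The wrist picture shows the plate corners at about (38,27), (350,28), (352,109) and (54,110). The knob is at (320,68) with its bar running upper-left to lower-right, the pointer tip at (178,95) and the clip at (206,105). The chuck runs from (404,92) to (508,105), with the nut at (393,35). Next I measure these.

Run:
```python
from h import *
import pickle; w=pickle.load(open('w1.pkl','rb'))
g=cv2.cvtColor(w['img'],cv2.COLOR_RGB2GRAY)
c=np.array([[38,27],[350,28],[352,109],[54,110]],np.float32).reshape(-1,1,2)
c=cv2.cornerSubPix(g,c,(4,4),(-1,-1),(3,30,.01))[:,0]; print(c.round(1).tolist())
P=np.array([onz(w,p,.012) for p in c])[:,:2]; print(P.round(4).tolist())
print('sides',[np.linalg.norm(P[i]-P[(i+1)%4]).round(4) for i in range(4)])
# rigid fit  stand->world
S=np.array([[-.095,.043],[.25,.043],[.25,-.043],[-.095,-.043]])
H=(S-S.mean(0)).T@(P-P.mean(0)); th=np.arctan2(H[0,1]-H[1,0],H[0,0]+H[1,1]); Rm=np.array([[np.cos(th),-np.sin(th)],[np.sin(th),np.cos(th)]])
t=P.mean(0)-Rm@S.mean(0); print('stand yaw',th,'t',t,'res',(S@Rm.T+t-P).round(4).tolist())
np.savez('stand.npz',R=Rm,t=t)
a=cv2.resize(w['img'][20:125,130:265],None,fx=4,fy=4,interpolation=cv2.INTER_CUBIC)
b=cv2.resize(w['img'][30:110,285:355],None,fx=3.6,fy=3.6,interpolation=cv2.INTER_CUBIC)
d=cv2.resize(w['img'][55:145,380:530],None,fx=1.8,fy=1.8,interpolation=cv2.INTER_CUBIC)
o=np.zeros((460,800,3),np.uint8);o[:420,:540]=a;o[:288,545:545+252]=b[:288];o[290:290+162,540-20:520+270]=d
o=np.clip(o.astype(float)*1.6,0,255).astype(np.uint8)
save({'img':o},'pics/crop2.png')
k=Rm@[.215,0]+t;print('knob',k,'proj',proj(w,[[*k,.056],[*k,.026]]).round(1))
```

```text
[[35.099998474121094, 25.899999618530273], [350.70001220703125, 29.5], [353.1000061035156, 109.5999984741211], [54.0, 110.0]]
[[0.5581, 0.1742], [0.5559, -0.1671], [0.4725, -0.1725], [0.4713, 0.1753]]
sides [np.float64(0.3414), np.float64(0.0835), np.float64(0.3477), np.float64(0.0868)]
stand yaw -1.5706478131186385 t [0.51442918 0.07997337] res [[-0.0007, 0.0008], [0.0016, -0.0029], [-0.0011, 0.0024], [0.0001, -0.0003]]
knob [ 0.51446111 -0.13502663] proj [[321.3  63.9]
 [321.2  68.7]]
```

View pics/crop2.png

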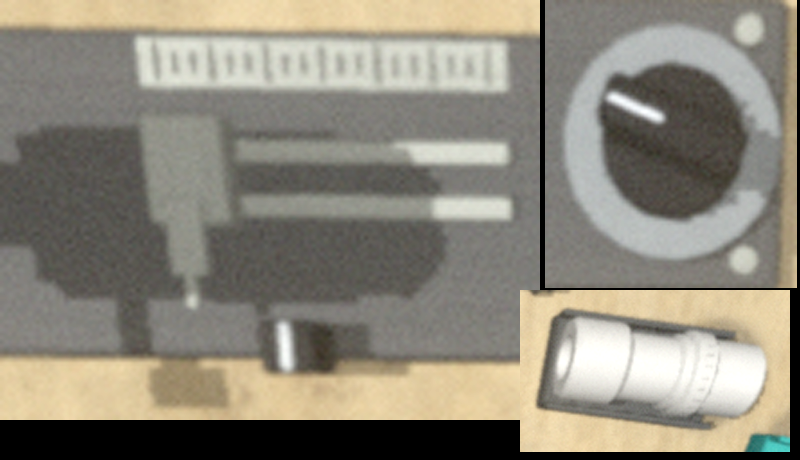

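The crop shows the clip's white line at px (201.3,106), the pointer tip at (177.8,95.6), and the knob's bar stripe from (303,57) to (317.5,63). The chuck's bore is at its left end. Now to convert these.

Run:
```python
from h import *
import pickle; w=pickle.load(open('w1.pkl','rb')); z=np.load('stand.npz'); Rm,t=z['R'],z['t']
ts=lambda p:(p[:2]-t)@Rm
f=lambda x,y,sc,x0,y0:((x+.5)/sc-.5+x0,(y+.5)/sc-.5+y0)
m=ts(onz(w,f(286,345,4,130,20),.0305)); p=ts(onz(w,f(192,303,4,130,20),.030)); print('mark',m,'pointer',p,'turn',(m-p)[0]/.014)
a=onz(w,f(610-545,97,3.6,285,30),.056); b=onz(w,f(662-545,119,3.6,285,30),.056); print('bar',a,b,np.degrees(np.arctan2(*(b-a)[1::-1])), np.linalg.norm(b-a))
# grey ring 68mm -> knob centre
hsv=cv2.cvtColor(w['img'],cv2.COLOR_RGB2HSV)
g=cv2.cvtColor(w['img'],cv2.COLOR_RGB2GRAY)
# chuck mask
roi=np.zeros_like(g); roi[60:140,390:525]=1
M=((hsv[...,1]<25)&(g>105)&(roi>0)).astype(np.uint8); M=cv2.morphologyEx(M,cv2.MORPH_CLOSE,np.ones((5,5)))
n,l,st,_=cv2.connectedComponentsWithStats(M); k=1+st[1:,4].argmax(); print(st[k])
ct=max(cv2.findContours((l==k).astype(np.uint8),0,1)[0],key=cv2.contourArea); print(cv2.minAreaRect(ct))
mm=(l==k); L=[]
for x in range(st[k][0]+20,st[k][0]+st[k][2]-15,3):
    y=np.where(mm[:,x])[0]; L.append((x,(y[0]+y[-1])/2,y[-1]-y[0]))
L=np.array(L);print(L[::4].tolist())
Q=np.array([onz(w,q[:2],.0455) for q in L]); v=cv2.fitLine(Q[:,:2].astype(np.float32),cv2.DIST_HUBER,0,.01,.01).ravel(); print('axis',v,np.degrees(np.arctan2(v[1],v[0])))
sv=Q[:,:2]; print('res',(np.cross(v[:2],sv-v[2:])).round(4))
e=np.array([st[k][0],st[k][0]+st[k][2]-1]); pf=np.polyfit(L[:,0],L[:,1],1)
for x in e: print('end',x,onz(w,(x,np.polyval(pf,x)),.0455),onz(w,(x,np.polyval(pf,x)),.069))
```

```text
mark [ 0.08267401 -0.03866252] pointer [ 0.05802721 -0.02777434] turn 1.7604858855911352
bar [ 0.52102058 -0.11682219  0.056     ] [ 0.51555265 -0.13095625  0.056     ] -111.14956995470372 0.015154858198580085
[ 399   70  118   54 4451]
((457.7315673828125, 97.8528823852539), (115.99927520751953, 44.963844299316406), 8.004729270935059)
[[419.0, 92.5, 43.0], [431.0, 93.5, 41.0], [443.0, 96.5, 35.0], [455.0, 98.5, 35.0], [467.0, 101.0, 40.0], [479.0, 100.0, 42.0], [491.0, 103.0, 38.0]]
axis [ 0.13075387  0.99141484  0.48298755 -0.27994463] 82.48684
res [-0.0001  0.0004  0.      0.0006 -0.0008 -0.0017 -0.0016 -0.001   0.0005
  0.0001  0.0006  0.0002  0.0008  0.0009  0.0014  0.002   0.0016  0.0012
  0.0003 -0.0011 -0.001  -0.0014 -0.0014 -0.0003  0.0003 -0.0002 -0.0001
  0.    ]
end 399 [ 0.49137638 -0.21598379  0.0455    ] [ 0.48941013 -0.21012062  0.069     ]
end 516 [ 0.47503448 -0.34022779  0.0455    ] [ 0.47423631 -0.32548391  0.069     ]<stdin>:20: DeprecationWarning: Arrays of 2-dimensional vectors are deprecated. Use arrays of 3-dimensional vectors instead. (deprecated in NumPy 2.0)
```

The measured points fit the sizes given: plate about 345 x 86 mm, pointer y about -28, mark y about -39. The knob must turn about 1.76 rad. I'll pre-rotate to yaw 249° so the whole turn fits in one grip.

carry_out([
  {"delta_rot": [0, 0, 0.99], "travel": [0, 0, 0], "fingers": -1},
  {"delta_rot": [0, 0, 0.99], "travel": [0, 0, 0], "fingers": -1},
  {"delta_rot": [0, 0, 0.99], "travel": [0, 0, 0], "fingers": -1},
  {"delta_rot": [0, 0, 0.99], "travel": [0, 0, 0], "fingers": -1},
  {"delta_rot": [0, 0, 0.99], "travel": [0, 0, 0], "fingers": -1},
])

```text
clock: 3.48
tcp_pos: [0.3954, -0.1345, 0.1952]
orientation: [0.0, 0.969, 0.246, -0.0]
wrist_force: [-0.1, 0.1, 0.3]
finger_gap: 0.0859
grip_force: 0.0
```

carry_out([
  {"delta_rot": [0, 0, 0.99], "travel": [0, 0, 0], "fingers": -1},
  {"delta_rot": [0, 0, 0.99], "travel": [0, 0, 0], "fingers": -1},
  {"delta_rot": [0, 0, 0.99], "travel": [0, 0, 0], "fingers": -1},
  {"delta_rot": [0, 0, 0.99], "travel": [0, 0, 0], "fingers": -1},
  {"delta_rot": [0, 0, 0.99], "travel": [0, 0, 0], "fingers": -1},
])

```text
clock: 4.1
tcp_pos: [0.3954, -0.1345, 0.1952]
orientation: [0.0, 0.879, 0.476, -0.0]
wrist_force: [-0.3, 0.3, -0.4]
finger_gap: 0.0853
grip_force: 0.0
```

carry_out([
  {"delta_rot": [0, 0, 0.99], "travel": [0.475, 0, 0], "fingers": -1},
  {"delta_rot": [0, 0, 0.99], "travel": [0.475, 0, 0], "fingers": -1},
  {"delta_rot": [0, 0, 0.99], "travel": [0.475, 0, 0], "fingers": -1},
  {"delta_rot": [0, 0, 0.99], "travel": [0.475, 0, 0], "fingers": -1},
  {"delta_rot": [0, 0, 0.99], "travel": [0.475, 0, 0], "fingers": -1},
])

```text
clock: 4.72
tcp_pos: [0.4552, -0.1346, 0.1952]
orientation: [0.0, 0.736, 0.677, -0.0]
wrist_force: [0.4, 0.4, 0.1]
finger_gap: 0.0855
grip_force: 0.0
```

carry_out([
  {"delta_rot": [0, 0, 0.99], "travel": [0.475, 0, 0], "fingers": -1},
  {"delta_rot": [0, 0, 0.99], "travel": [0.475, 0, 0], "fingers": -1},
  {"delta_rot": [0, 0, 0.99], "travel": [0.475, 0, 0], "fingers": -1},
  {"delta_rot": [0, 0, 0.99], "travel": [0.475, 0, 0], "fingers": -1},
  {"delta_rot": [0, 0, 0.99], "travel": [0.475, 0, 0], "fingers": -1},
])

```text
clock: 5.35
tcp_pos: [0.5146, -0.1348, 0.1951]
orientation: [-0.0, 0.548, 0.837, -0.0]
wrist_force: [0.4, -0.5, -0.9]
finger_gap: 0.0855
grip_force: 0.0
```

carry_out([
  {"delta_rot": [0, 0, 0.99], "travel": [0, -0.06, 0], "fingers": -1},
  {"delta_rot": [0, 0, 0.99], "travel": [0, 0, 0], "fingers": -1},
  {"delta_rot": [0, 0, 0.99], "travel": [0, 0, 0], "fingers": -1},
  {"delta_rot": [0, 0, 0.99], "travel": [0, 0, 0], "fingers": -1},
  {"delta_rot": [0, 0, 0.99], "travel": [0, 0, 0], "fingers": -1},
])

```text
clock: 5.98
tcp_pos: [0.5142, -0.1363, 0.1952]
orientation: [-0.0, 0.326, 0.945, -0.0]
wrist_force: [0.1, -0.2, -0.7]
finger_gap: 0.0854
grip_force: 0.0
```

carry_out([
  {"delta_rot": [0, 0, 0.99], "travel": [0, 0, 0], "fingers": -1},
  {"delta_rot": [0, 0, 0.99], "travel": [0, 0, 0], "fingers": -1},
  {"delta_rot": [0, 0, 0.99], "travel": [0, 0, 0], "fingers": -1},
  {"delta_rot": [0, 0, 0.99], "travel": [0, 0, 0], "fingers": -1},
  {"delta_rot": [0, 0, 0.99], "travel": [0, 0, 0], "fingers": -1},
])

```text
clock: 6.6
tcp_pos: [0.5142, -0.1363, 0.1951]
orientation: [-0.0, 0.085, 0.996, -0.0]
wrist_force: [-0.4, -0.7, 0.4]
finger_gap: 0.0854
grip_force: 0.0
```

carry_out([
  {"delta_rot": [0, 0, 0.99], "travel": [0, 0, 0], "fingers": -1},
  {"delta_rot": [0, 0, 0.99], "travel": [0, 0, 0], "fingers": -1},
  {"delta_rot": [0, 0, 0.99], "travel": [0, 0, 0], "fingers": -1},
  {"delta_rot": [0, 0, 0.99], "travel": [0, 0, 0], "fingers": -1},
  {"delta_rot": [0, 0, 0.99], "travel": [0, 0, 0], "fingers": -1},
])

```text
clock: 7.22
tcp_pos: [0.5142, -0.1363, 0.1952]
orientation: [-0.0, -0.162, 0.987, 0.0]
wrist_force: [0.3, -0.3, 0.8]
finger_gap: 0.0854
grip_force: 0.0
```

carry_out([
  {"delta_rot": [0, 0, 0.99], "travel": [0, 0, 0], "fingers": -1},
  {"delta_rot": [0, 0, 0.99], "travel": [0, 0, 0], "fingers": -1},
  {"delta_rot": [0, 0, 0.99], "travel": [0, 0, 0], "fingers": -1},
  {"delta_rot": [0, 0, 0.99], "travel": [0, 0, 0], "fingers": -1},
  {"delta_rot": [0, 0, 0.99], "travel": [0, 0, 0], "fingers": -1},
])

```text
clock: 7.85
tcp_pos: [0.5142, -0.1363, 0.1951]
orientation: [-0.0, -0.399, 0.917, 0.0]
wrist_force: [-0.1, -0.6, 0.3]
finger_gap: 0.0852
grip_force: 0.0
```

carry_out([
  {"delta_rot": [0, 0, 0.99], "travel": [0, 0, 0], "fingers": -0.3},
  {"delta_rot": [0, 0, 0.99], "travel": [0, 0, 0], "fingers": -0.3},
  {"delta_rot": [0, 0, 0.99], "travel": [0, 0, 0], "fingers": -0.3},
  {"delta_rot": [0, 0, 0.9], "travel": [0, 0, 0], "fingers": -0.3},
  {"delta_rot": [0, 0, 0], "travel": [0, 0, 0], "fingers": -0.3},
])

```text
clock: 8.48
tcp_pos: [0.5143, -0.1361, 0.1951]
orientation: [-0.0, -0.566, 0.824, 0.0]
wrist_force: [-0.9, -0.0, -0.7]
finger_gap: 0.0555
grip_force: 0.0
```

Run:
```python
from h import *
s=env.get_state(); q=s['orientation'];M=R.from_quat([q[1],q[2],q[3],q[0]]).as_matrix()
print(s['clock'],s['tcp_pos'],s['joint_pos'].round(2),np.degrees(np.arctan2(M[1,0],M[0,0])),M[:,2],s['finger_gap'])
w=grab('wrist'); save(w,'pics/w2.png'); import pickle; pickle.dump(w,open('w2.pkl','wb'))
k=np.array([.514,-.1355]); d=np.array([-.361,-.933])
print(proj(w,[[*(k-d*.021),.056],[*k,.056],[*(k+d*.021),.056]]).round(0))
```

```text
8.475 [ 0.51428618 -0.13609292  0.1951382 ] [-0.41  0.23 -0.07  1.28 -0.   -1.61] -111.0378319514505 [-3.22286304e-04 -1.61087892e-05 -9.99999948e-01] 0.055506375274014724
[[320. 201.]
 [320. 183.]
 [320. 164.]]
```

View pics/w2.png

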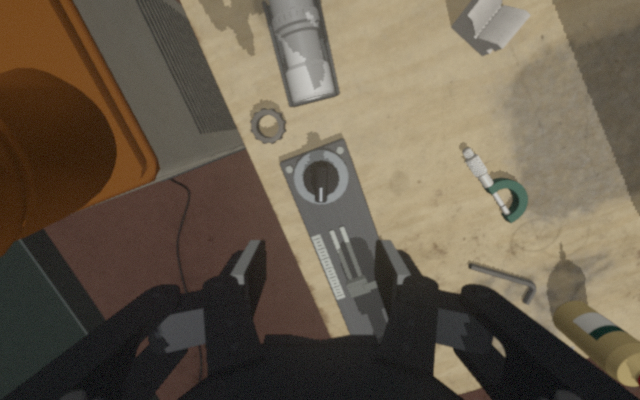

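The wrist picture shows the bar upright at (321,185), with its stripe from (321,188) to (321,200). It sits centred and square between the pads, matching the predicted (320,183). Next I descend, grip, and turn 1.76 rad clockwise.

carry_out([
  {"delta_rot": [0, 0, 0], "travel": [0, 0, -0.93], "fingers": -0.3},
  {"delta_rot": [0, 0, 0], "travel": [0, 0, -0.93], "fingers": -0.3},
  {"delta_rot": [0, 0, 0], "travel": [0, 0, -0.93], "fingers": -0.3},
  {"delta_rot": [0, 0, 0], "travel": [0, 0, -0.93], "fingers": -0.3},
  {"delta_rot": [0, 0, 0], "travel": [0, 0, -0.93], "fingers": -0.3},
], squeeze=40)

```text
clock: 9.15
tcp_pos: [0.5146, -0.1355, 0.0783]
orientation: [0.0, -0.566, 0.824, -0.0]
wrist_force: [0.2, 0.1, 0.1]
finger_gap: 0.0553
grip_force: 0.0
```

carry_out([
  {"delta_rot": [0, 0, 0], "travel": [0, 0, -0.93], "fingers": -0.3},
  {"delta_rot": [0, 0, 0], "travel": [0, 0, -0.93], "fingers": -0.3},
  {"delta_rot": [0, 0, 0], "travel": [0, 0, 0], "fingers": 1},
  {"delta_rot": [0, 0, 0], "travel": [0, 0, 0], "fingers": 1},
  {"delta_rot": [0, 0, 0], "travel": [0, 0, 0], "fingers": 1},
])

```text
clock: 9.78
tcp_pos: [0.5156, -0.1356, 0.0337]
orientation: [0.001, -0.567, 0.824, -0.001]
wrist_force: [-0.4, 0.8, 0.4]
finger_gap: 0.0011
grip_force: 0.0
```

carry_out([
  {"delta_rot": [0, 0, 0], "travel": [0, 0, 0], "fingers": 1},
  {"delta_rot": [0, 0, 0], "travel": [0, 0, 0], "fingers": 1},
])

```text
clock: 10.02
tcp_pos: [0.515, -0.1352, 0.0329]
orientation: [0.0, -0.567, 0.824, -0.0]
wrist_force: [0.2, -0.0, 0.1]
finger_gap: 0.0004
grip_force: 0.0
```

The fingers shut on nothing, so I look.

Run:
```python
from h import *
w=grab('wrist'); s=grab('side'); t=grab('top')
o=np.zeros((600,800,3),np.uint8)
o[:320,:512]=cv2.resize(w['img'],None,fx=.8,fy=.8)
o[320:600,:400]=cv2.resize(s['img'][160:300,220:420],None,fx=2,fy=2,interpolation=cv2.INTER_CUBIC)
o[320:600,400:]=cv2.resize(t['img'][130:235,200:350],(400,280),interpolation=cv2.INTER_CUBIC)
save({'img':o},'pics/c3.png')
```

```text
(no output)
```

View pics/c3.png

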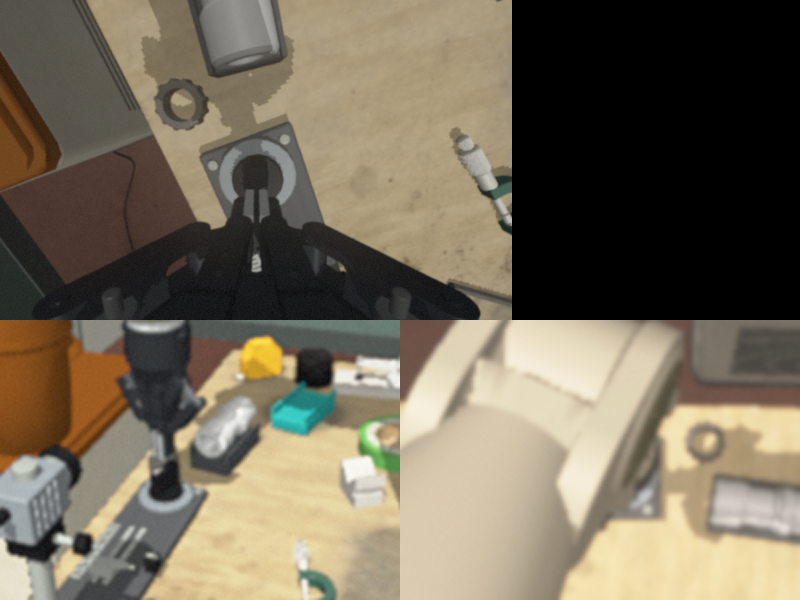

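Run:
```python
from h import *
w=grab('wrist'); s=env.get_state(); print(s['tcp_pos'],s['finger_gap'],s['grip_force'],s['wrist_force'],s['orientation'])
k=np.array([.514,-.1355])
d=np.array([-.361,-.933])
P=[[*k,.012],[*k,.026],[*k,.056],[*(k+d*.034),.016],[*(k-d*.034),.016],[*(k+d*.021),.056],[*(k-d*.021),.056],s['tcp_pos']]
print((proj(w,P)).round(0))
sd=grab('side'); print(proj(sd,P).round(0)); print(((proj(sd,P)-[220,160])*2+[0,320]).round(0))
g=w['img'][150:400,260:400]
o=np.clip(cv2.resize(g,None,fx=2.2,fy=2.2,interpolation=cv2.INTER_CUBIC)*1.0*2,0,255).astype(np.uint8)
g2=sd['img'][170:260,270:350]
o2=np.clip(cv2.resize(g2,None,fx=5,fy=5,interpolation=cv2.INTER_CUBIC)*1.0*2,0,255).astype(np.uint8)
O=np.zeros((560,720,3),np.uint8);O[:550,:308]=o;O[:450,310:710]=o2; save({'img':O},'pics/c4.png')
```

```text
[ 0.51471674 -0.13509042  0.0325663 ] -0.00012436109885083794 0.0 [ 0.03198099 -0.14923857  1.10229629] [ 1.25233266e-05 -5.67194970e-01  8.23583551e-01 -2.17288706e-05]
[[321. 217.]
 [321. 224.]
 [321. 242.]
 [321. 171.]
 [320. 263.]
 [321. 207.]
 [321. 275.]
 [320. 228.]]
[[303. 248.]
 [303. 243.]
 [302. 232.]
 [312. 240.]
 [293. 252.]
 [308. 229.]
 [296. 236.]
 [302. 241.]]
[[166. 495.]
 [165. 486.]
 [164. 465.]
 [184. 481.]
 [146. 505.]
 [176. 458.]
 [152. 472.]
 [164. 481.]]
```

View pics/c4.png

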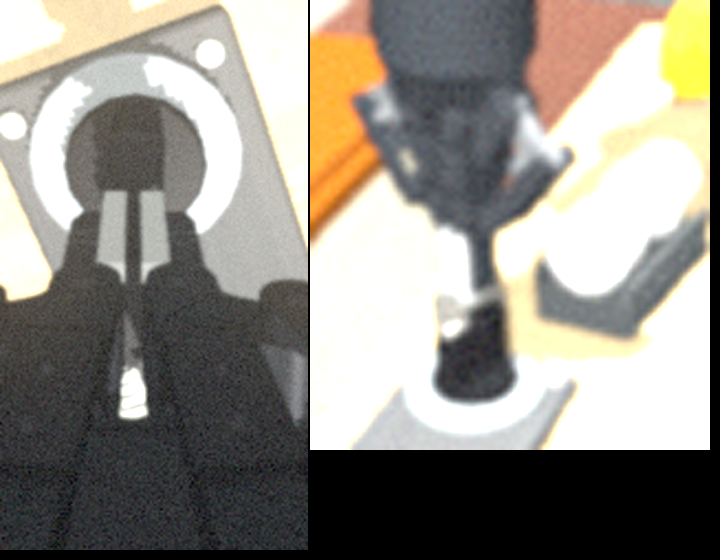

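Run:
```python
from h import *
w=grab('wrist'); s=env.get_state(); q=s['orientation'];M=R.from_quat([q[1],q[2],q[3],q[0]]).as_matrix()
for h in(0,.01,.02,.03,.04,.05):
    print(h,*[proj(w,[M@[x,y,-h]+s['tcp_pos']])[0].round(0) for x,y in((.011,0),(0,0),(-.011,0),(.011,.009))])
# knob top and stripe rays in side view
sd=grab('side')
for px in((299,235.6),(302,229.5),(303,248)): print(onz(sd,px,.056),onz(sd,px,.026))
print(env.get_state()['joint_pos'].round(3), env.get_state()['tau'].round(2))
import pickle; w2=pickle.load(open('w2.pkl','rb'))
print('stripe w2',onz(w2,(321,187),.056),onz(w2,(321,200),.056))
```

```text
0 [320. 212.] [320. 228.] [320. 244.] [334. 212.]
0.01 [320. 217.] [320. 234.] [320. 251.] [335. 217.]
0.02 [320. 223.] [320. 241.] [320. 258.] [336. 223.]
0.03 [320. 229.] [320. 248.] [320. 266.] [336. 229.]
0.04 [320. 237.] [320. 256.] [320. 276.] [338. 237.]
0.05 [320. 245.] [320. 266.] [320. 286.] [339. 245.]
[ 0.51558995 -0.12018822  0.056     ] [ 0.53591144 -0.16397666  0.026     ]
[ 0.51955352 -0.14833944  0.056     ] [ 0.54012355 -0.19389313  0.026     ]
[ 0.48630336 -0.07428667  0.056     ] [ 0.50478842 -0.11519682  0.026     ]
[-0.408  0.338 -0.339  0.894 -0.    -1.614] [  0.   -45.42  25.84   0.    -0.     0.  ]
stripe w2 [ 0.51506897 -0.13096629  0.056     ] [ 0.52039208 -0.11710587  0.056     ]
```

The wrist crop puts the shut pads' ends at px y≈236, where a tip at the TCP would be at about 212 to 228. The side crop shows the tips at about the bar's top. So the real tips sit roughly 30 to 40 mm short of the stated TCP, and the fingers closed just above the bar. I'll reopen and step down, watching the force.

carry_out([
  {"delta_rot": [0, 0, 0], "travel": [0, 0, 0], "fingers": -0.1},
  {"delta_rot": [0, 0, 0], "travel": [0, 0, 0], "fingers": -0.1},
  {"delta_rot": [0, 0, 0], "travel": [0, 0, -0.2], "fingers": -0.1},
  {"delta_rot": [0, 0, 0], "travel": [0, 0, -0.2], "fingers": -0.1},
  {"delta_rot": [0, 0, 0], "travel": [0, 0, 0], "fingers": -0.1},
])

```text
clock: 11.0
tcp_pos: [0.514, -0.1348, 0.0217]
orientation: [-0.0, -0.567, 0.824, 0.001]
wrist_force: [-0.2, 0.3, 0.5]
finger_gap: 0.0471
grip_force: 0.0
```

carry_out([
  {"delta_rot": [0, 0, 0], "travel": [0, 0, -0.2], "fingers": -0.1},
  {"delta_rot": [0, 0, 0], "travel": [0, 0, -0.2], "fingers": -0.1},
  {"delta_rot": [0, 0, 0], "travel": [0, 0, 0], "fingers": -0.1},
])

```text
clock: 11.38
tcp_pos: [0.5142, -0.1349, 0.0119]
orientation: [-0.0, -0.567, 0.824, 0.0]
wrist_force: [0.2, -0.4, 0.2]
finger_gap: 0.0468
grip_force: 0.0
```

Run:
```python
from h import *
w=grab('wrist'); sd=grab('side'); s=env.get_state(); print(s['tcp_pos'],s['finger_gap'],s['wrist_force'].round(1))
f=lambda i:np.clip(i*1.0*2,0,255).astype(np.uint8)
o=f(cv2.resize(w['img'][130:330,230:410],None,fx=2.2,fy=2.2,interpolation=cv2.INTER_CUBIC))
o2=f(cv2.resize(sd['img'][170:260,270:350],None,fx=4.8,fy=4.8,interpolation=cv2.INTER_CUBIC))
O=np.zeros((445,800,3),np.uint8);O[:440,:396]=o;O[:432,400:784]=o2; save({'img':O},'pics/c5.png')
```

```text
[ 0.5146057  -0.13506674  0.01237546] 0.046716752872769926 [ 0.2 -0.7 -0.3]
```

View pics/c5.png

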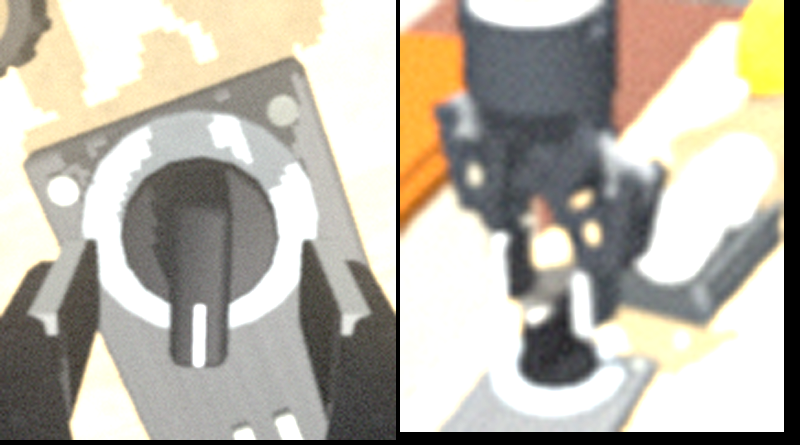

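The bar, at crop (199,285), is centred between the pads, and the tips stop above the ring. Now I try closing.

carry_out([
  {"delta_rot": [0, 0, 0], "travel": [0, 0, 0], "fingers": 1},
  {"delta_rot": [0, 0, 0], "travel": [0, 0, 0], "fingers": 1},
  {"delta_rot": [0, 0, 0], "travel": [0, 0, 0], "fingers": 1},
  {"delta_rot": [0, 0, 0], "travel": [0, 0, 0], "fingers": 1},
])

```text
clock: 11.98
tcp_pos: [0.5142, -0.1349, 0.0128]
orientation: [-0.0, -0.567, 0.824, 0.0]
wrist_force: [-3.1, 0.7, 6.2]
finger_gap: 0.0125
grip_force: 39.5
```

Gripped at 12.5 mm and 39.5 N. Now I turn clockwise 1.75 rad.

carry_out([
  {"delta_rot": [0, 0, -1], "travel": [0, 0, 0], "fingers": 1},
  {"delta_rot": [0, 0, -1], "travel": [0, 0, 0], "fingers": 1},
  {"delta_rot": [0, 0, -1], "travel": [0, 0, 0], "fingers": 1},
  {"delta_rot": [0, 0, -1], "travel": [0, 0, 0], "fingers": 1},
  {"delta_rot": [0, 0, -1], "travel": [0, 0, 0], "fingers": 1},
])

```text
clock: 12.6
tcp_pos: [0.5136, -0.1346, 0.0128]
orientation: [-0.001, -0.344, 0.939, 0.001]
wrist_force: [-4.4, 1.7, 7.4]
finger_gap: 0.0123
grip_force: 39.7
```

carry_out([
  {"delta_rot": [0, 0, -1], "travel": [0, 0, 0], "fingers": 1},
  {"delta_rot": [0, 0, -1], "travel": [0, 0, 0], "fingers": 1},
  {"delta_rot": [0, 0, -1], "travel": [0, 0, 0], "fingers": 1},
  {"delta_rot": [0, 0, -1], "travel": [0, 0, 0], "fingers": 1},
  {"delta_rot": [0, 0, -1], "travel": [0, 0, 0], "fingers": 1},
])

```text
clock: 13.22
tcp_pos: [0.5133, -0.134, 0.0128]
orientation: [-0.001, -0.102, 0.995, 0.001]
wrist_force: [-5.1, 2.8, 8.6]
finger_gap: 0.0124
grip_force: 39.9
```

carry_out([
  {"delta_rot": [0, 0, -1], "travel": [0, 0, 0], "fingers": 1},
  {"delta_rot": [0, 0, -1], "travel": [0, 0, 0], "fingers": 1},
  {"delta_rot": [0, 0, -1], "travel": [0, 0, 0], "fingers": 1},
  {"delta_rot": [0, 0, -1], "travel": [0, 0, 0], "fingers": 1},
  {"delta_rot": [0, 0, -1], "travel": [0, 0, 0], "fingers": 1},
])

```text
clock: 13.85
tcp_pos: [0.5133, -0.1333, 0.0128]
orientation: [-0.001, 0.148, 0.989, 0.001]
wrist_force: [-4.9, 5.4, 9.5]
finger_gap: 0.013
grip_force: 39.9
```

carry_out([
  {"delta_rot": [0, 0, -1], "travel": [0, 0, 0], "fingers": 1},
  {"delta_rot": [0, 0, -1], "travel": [0, 0, 0], "fingers": 1},
  {"delta_rot": [0, 0, -0.5], "travel": [0, 0, 0], "fingers": 1},
  {"delta_rot": [0, 0, 0], "travel": [0, 0, 0], "fingers": 1},
  {"delta_rot": [0, 0, 0], "travel": [0, 0, 0], "fingers": 1},
])

```text
clock: 14.48
tcp_pos: [0.5134, -0.133, 0.0128]
orientation: [-0.001, 0.268, 0.963, 0.002]
wrist_force: [-4.4, 5.8, 8.6]
finger_gap: 0.0126
grip_force: 39.9
```

Run:
```python
from h import *
w=grab('wrist'); s=env.get_state(); q=s['orientation'];M=R.from_quat([q[1],q[2],q[3],q[0]]).as_matrix(); print(s['tcp_pos'],s['finger_gap'],s['wrist_force'].round(1),np.degrees(np.arctan2(M[1,0],M[0,0])))
save(w,'pics/w6.png'); import pickle; pickle.dump(w,open('w6.pkl','wb'))
z=np.load('stand.npz'); Rm,t=z['R'],z['t']
P=lambda x,y,h: proj(w,[[*(Rm@[x,y]+t),h]])[0].round(0)
print('mark',P(.0827,-.04,.0305),'ptr',P(.0827,-.03,.030))
```

```text
[ 0.51341281 -0.1329851   0.01277473] 0.012176986792814124 [-4.5  6.2  9. ] 148.89691507705354
mark [506.  49.] ptr [513.  68.]
```

```bash
cat >> h.py <<'E'
_z=np.load('stand.npz'); Rm,t0=_z['R'],_z['t']
def rect(c,x0,x1,y0,y1,h,r=.0005):
    xs=np.arange(x0,x1,r); ys=np.arange(y1,y0,-r); X,Y=np.meshgrid(xs,ys)
    W=np.c_[X.ravel(),Y.ravel()]@Rm.T+t0; p=proj(c,np.c_[W,np.full(len(W),h)]).astype(np.float32).reshape(*X.shape,2)
    return cv2.remap(c['img'],p[...,0],p[...,1],cv2.INTER_CUBIC),xs,ys
E
python3 - <<'E'
from h import *
import pickle
for n in('w1','w6'):
    w=pickle.load(open(n+'.pkl','rb')); I,xs,ys=rect(w,.045,.115,-.052,-.014,.030,.002 if n=='w1' else .002)
    g=cv2.cvtColor(I,cv2.COLOR_RGB2GRAY); print(n,(xs*1000).round().astype(int).tolist())
    for y,r in zip(ys,g): print(int(round(y*1000)),r.tolist())
E
```

```text
w1 [45, 47, 49, 51, 53, 55, 57, 59, 61, 63, 65, 67, 69, 71, 73, 75, 77, 79, 81, 83, 85, 87, 89, 91, 93, 95, 97, 99, 101, 103, 105, 107, 109, 111, 113]
-14 [56, 54, 53, 54, 68, 86, 89, 89, 91, 81, 54, 54, 53, 59, 56, 53, 56, 56, 57, 56, 53, 54, 56, 55, 55, 53, 56, 51, 54, 52, 58, 56, 54, 58, 56]
-16 [52, 50, 54, 56, 65, 88, 88, 90, 91, 81, 60, 54, 53, 58, 56, 53, 55, 58, 55, 49, 55, 61, 55, 56, 57, 55, 54, 54, 61, 58, 58, 54, 53, 57, 54]
-18 [53, 55, 55, 52, 64, 87, 91, 91, 89, 80, 58, 53, 54, 55, 52, 58, 59, 54, 56, 56, 52, 54, 59, 57, 56, 56, 56, 56, 57, 57, 54, 54, 59, 53, 57]
-20 [54, 53, 55, 55, 61, 80, 84, 89, 84, 73, 57, 52, 55, 53, 56, 52, 54, 59, 49, 57, 52, 53, 54, 55, 58, 54, 56, 55, 56, 56, 56, 53, 58, 58, 57]
-22 [54, 55, 54, 53, 57, 56, 77, 84, 61, 56, 54, 58, 52, 52, 54, 55, 58, 54, 56, 54, 55, 56, 55, 55, 54, 55, 54, 55, 55, 56, 53, 58, 54, 57, 58]
-24 [56, 55, 54, 56, 54, 57, 77, 87, 64, 54, 54, 57, 53, 57, 55, 55, 57, 59, 54, 58, 57, 58, 56, 54, 59, 60, 57, 56, 58, 58, 57, 57, 59, 57, 59]
-26 [59, 59, 61, 61, 61, 62, 100, 110, 67, 58, 55, 57, 58, 56, 57, 54, 56, 55, 
[... 4198 characters left out ...]
68, 67, 52, 32, 31, 31, 30, 62, 65, 65, 67, 63, 91, 92, 93]
-44 [0, 0, 81, 75, 71, 73, 55, 57, 58, 55, 60, 57, 68, 56, 64, 58, 67, 64, 182, 184, 66, 66, 55, 33, 30, 33, 35, 59, 57, 59, 57, 58, 56, 68, 67]
-46 [0, 0, 0, 68, 135, 131, 101, 104, 104, 101, 105, 148, 144, 139, 154, 147, 97, 60, 61, 62, 37, 28, 32, 33, 34, 36, 33, 105, 111, 112, 111, 116, 116, 111, 104]
-48 [0, 0, 0, 0, 0, 113, 102, 105, 103, 102, 104, 101, 107, 110, 148, 145, 149, 148, 154, 153, 151, 142, 145, 140, 138, 140, 140, 114, 111, 116, 117, 119, 118, 115, 113]
-50 [0, 0, 0, 0, 0, 0, 0, 101, 99, 98, 105, 105, 105, 104, 144, 143, 151, 150, 157, 153, 152, 151, 147, 140, 144, 143, 148, 151, 141, 152, 156, 157, 157, 154, 155]
```

The rectified view shows the pointer aligned with the mark, both at about x = 82 mm. I check sub-mm by centroid, and refine the stand pose and chuck pose from this view too.

Run:
```python
from h import *
import pickle
w=pickle.load(open('w6.pkl','rb'))
def cen(y0,y1,h):
    I,xs,ys=rect(w,.077,.088,y0,y1,h,.0002); p=cv2.cvtColor(I,cv2.COLOR_RGB2GRAY).astype(float).mean(0); p=np.clip(p-p.min()-.3*np.ptp(p),0,None); return (p*xs).sum()/p.sum()
print('mark',cen(-.044,-.034,.0305),'ptr',cen(-.0285,-.0255,.030),cen(-.025,-.0215,.030))
I,xs,ys=rect(w,.06,.27,-.06,.06,.012,.0005); cv2.imwrite('pics/r6.png',I[:,:,::-1])
# plate edges at z=.012: end edge x~.25 and -y edge
g=cv2.cvtColor(I,cv2.COLOR_RGB2GRAY).astype(float)
for y in(-.035,-.02,.02,.035):
    r=g[np.abs(ys-y).argmin()-2:][:5].mean(0); d=np.abs(np.gradient(cv2.GaussianBlur(r[None],(9,1),0)[0])); d[xs<.24]=0; print('end edge',y,xs[d.argmax()],d.max())
for x in(.115,.125,.135,.15):
    c=g[:,np.abs(xs-x).argmin()-2:][:,:5].mean(1); d=np.abs(np.gradient(cv2.GaussianBlur(c[:,None],(1,9),0)[:,0]))
    for lo,hi in((-.055,-.036),(.036,.055)):
        e=np.where((ys>lo)&(ys<hi),d,0); print('edge',x,ys[e.argmax()],e.max())
```

```text
mark 0.0823938879392154 ptr 0.0821509383847525 0.08252074931129492
end edge -0.035 0.24100000000000016 9.466015624999997
end edge -0.02 0.24200000000000016 9.658203124999993
end edge 0.02 0.24450000000000016 15.330859375000003
end edge 0.035 0.24400000000000016 5.288671875000002
edge 0.115 -0.043500000000000094 16.887890624999997
edge 0.115 0.04299999999999998 7.072265625
edge 0.125 -0.043500000000000094 15.72148437500001
edge 0.125 0.04299999999999998 6.4789062500000085
edge 0.135 -0.044000000000000095 16.015625
edge 0.135 0.04049999999999998 7.4496093750000085
edge 0.15 -0.044000000000000095 16.2203125
edge 0.15 0.04199999999999998 13.247265624999997
```

Pointer and mark agree to about 0.2 mm. Now I release, lift, and go over the chuck with the tool turned along its axis.

carry_out([
  {"delta_rot": [0, 0, 0], "travel": [0, 0, 0], "fingers": -0.1},
  {"delta_rot": [0, 0, 0], "travel": [0, 0, 0], "fingers": -0.1},
  {"delta_rot": [0, 0, 0], "travel": [0, 0, 0], "fingers": -0.1},
  {"delta_rot": [0, 0, 0], "travel": [0, 0, 0.9], "fingers": -0.1},
  {"delta_rot": [0, 0, 0], "travel": [0, 0, 0.9], "fingers": -0.1},
])

```text
clock: 15.15
tcp_pos: [0.5144, -0.1352, 0.0576]
orientation: [-0.0, 0.269, 0.963, 0.0]
wrist_force: [0.6, 0.4, -0.8]
finger_gap: 0.0467
grip_force: 0.0
```

carry_out([
  {"delta_rot": [0, 0, 0], "travel": [0, 0, 0.9], "fingers": -1},
  {"delta_rot": [0, 0, 0], "travel": [0, 0, 0.9], "fingers": -1},
  {"delta_rot": [0, 0, 0], "travel": [0, 0, 0.9], "fingers": -1},
  {"delta_rot": [0, 0, 0], "travel": [0, 0, 0.9], "fingers": -1},
  {"delta_rot": [0, 0, 0], "travel": [0, 0, 0.9], "fingers": -1},
])

```text
clock: 15.78
tcp_pos: [0.5147, -0.1353, 0.1706]
orientation: [0.0, 0.269, 0.963, -0.0]
wrist_force: [0.8, 0.8, 0.0]
finger_gap: 0.0853
grip_force: 0.0
```

carry_out([
  {"delta_rot": [0, 0, -0.966], "travel": [-0.098, -0.47, 0], "fingers": -1},
  {"delta_rot": [0, 0, -0.966], "travel": [-0.098, -0.47, 0], "fingers": -1},
  {"delta_rot": [0, 0, -0.966], "travel": [-0.098, -0.47, 0], "fingers": -1},
  {"delta_rot": [0, 0, -0.966], "travel": [-0.098, -0.47, 0], "fingers": -1},
  {"delta_rot": [0, 0, -0.966], "travel": [-0.098, -0.47, 0], "fingers": -1},
])

```text
clock: 16.4
tcp_pos: [0.5024, -0.1945, 0.1699]
orientation: [0.0, 0.493, 0.87, -0.0]
wrist_force: [-0.1, 0.3, -1.1]
finger_gap: 0.0856
grip_force: 0.0
```

carry_out([
  {"delta_rot": [0, 0, -0.966], "travel": [-0.098, -0.47, 0], "fingers": -1},
  {"delta_rot": [0, 0, -0.966], "travel": [-0.098, -0.47, 0], "fingers": -1},
  {"delta_rot": [0, 0, -0.966], "travel": [-0.098, -0.47, 0], "fingers": -1},
  {"delta_rot": [0, 0, -0.966], "travel": [-0.098, -0.47, 0], "fingers": -1},
  {"delta_rot": [0, 0, -0.966], "travel": [-0.098, -0.47, 0], "fingers": -1},
])

```text
clock: 17.02
tcp_pos: [0.4901, -0.2532, 0.1698]
orientation: [0.0, 0.686, 0.727, -0.0]
wrist_force: [0.6, -0.4, 0.5]
finger_gap: 0.0857
grip_force: 0.0
```

carry_out([
  {"delta_rot": [0, 0, -0.966], "travel": [-0.098, -0.47, 0], "fingers": -1},
  {"delta_rot": [0, 0, -0.966], "travel": [-0.098, -0.47, 0], "fingers": -1},
  {"delta_rot": [0, 0, 0], "travel": [0, 0, 0], "fingers": -1},
  {"delta_rot": [0, 0, 0], "travel": [0, 0, 0], "fingers": -1},
])

```text
clock: 17.52
tcp_pos: [0.4853, -0.2759, 0.1698]
orientation: [-0.0, 0.752, 0.659, 0.0]
wrist_force: [-0.7, 0.5, 0.6]
finger_gap: 0.0854
grip_force: 0.0
```

```bash
cat > ck.py <<'E'
from h import *
import pickle
def yaw(s):
    q=s['orientation'];M=R.from_quat([q[1],q[2],q[3],q[0]]).as_matrix(); return np.degrees(np.arctan2(M[1,0],M[0,0]))
def ptr(w):
    def cen(y0,y1,h):
        I,xs,ys=rect(w,.075,.090,y0,y1,h,.0002); p=cv2.cvtColor(I,cv2.COLOR_RGB2GRAY).astype(float).mean(0); p=np.clip(p-p.min()-.3*np.ptp(p),0,None); return round((p*xs).sum()/p.sum(),4)
    return 'mark',cen(-.044,-.034,.0305),'ptr',cen(-.0285,-.0255,.030)
E
python3 - <<'E'
from ck import *
s=env.get_state(); w=grab('wrist'); pickle.dump(w,open('w7.pkl','wb'))
print(s['clock'],s['tcp_pos'],yaw(s),s['joint_pos'].round(2))
z=np.load('stand.npz'); print('px ptr',proj(w,[[*(Rm@[.0825,-.03]+t0),.03]])); print(ptr(w))
hsv=cv2.cvtColor(w['img'],cv2.COLOR_RGB2HSV); g=hsv[...,2]
u=np.array([np.cos(np.radians(82.5)),np.sin(np.radians(82.5))]); c=np.array([.484,-.274])
print(proj(w,[[*(c+u*.0535),.0455],[*(c-u*.0535),.0455],[*c,.069]]).round(0))
# rectified gray at z=.0455 along chuck frame: rows along axis, cols across
v=np.array([u[1],-u[0]])
for a in np.arange(.075,-.08,-.005):
    P=[[*(c+u*a+v*b),.0455] for b in np.arange(-.04,.041,.004)]; p=proj(w,P).astype(np.float32)
    print(int(round(a*1000)),cv2.remap(g,p[None,:,0],p[None,:,1],1)[0].tolist())
E
```

```text
17.525 [ 0.48525728 -0.27585761  0.16983733] 82.50626762315349 [-0.66  0.29 -0.05  1.23  0.    1.04]
px ptr [[ 277.08065323 -132.8282545 ]]
('mark', np.float64(nan), 'ptr', np.float64(nan))
[[319. 131.]
 [319. 231.]
 [319. 189.]]
75 [164, 162, 163, 164, 162, 164, 163, 165, 160, 159, 160, 163, 159, 162, 165, 164, 164, 166, 163, 92, 104]
70 [161, 162, 162, 160, 162, 162, 163, 164, 163, 161, 161, 161, 161, 159, 157, 156, 154, 157, 149, 90, 102]
65 [163, 161, 161, 159, 159, 161, 161, 161, 161, 160, 158, 160, 160, 158, 160, 160, 161, 161, 157, 78, 103]
60 [163, 162, 162, 165, 163, 164, 166, 164, 165, 163, 163, 164, 165, 164, 163, 162, 163, 161, 158, 81, 100]
55 [163, 163, 163, 118, 92, 94, 90, 93, 96, 98, 97, 96, 93, 90, 89, 88, 104, 162, 161, 132, 111]
50 [160, 159, 160, 95, 114, 155, 165, 172, 177, 177, 179, 173, 166, 161, 151, 110, 86, 164, 161, 150, 122]
45 [163, 168, 167, 96, 115, 153, 166, 172, 177, 181, 180, 174, 168, 158, 143, 106, 89, 160, 162, 158, 152]
40 [166, 164, 164, 93, 112, 153, 165, 173, 177, 181, 179, 176, 168, 159, 143, 106, 88, 158, 159, 159, 156]
35 [163, 162, 162, 1
[... 1987 characters left out ...]
, 128, 147, 157, 161]
-60 [156, 158, 156, 153, 154, 148, 116, 145, 159, 173, 169, 156, 144, 107, 92, 125, 126, 144, 154, 158, 160]
-65 [159, 156, 152, 157, 155, 155, 136, 108, 100, 96, 89, 94, 95, 97, 94, 128, 144, 152, 160, 161, 161]
-70 [148, 151, 153, 152, 152, 152, 149, 126, 108, 105, 100, 103, 104, 117, 140, 151, 156, 158, 160, 160, 162]
-75 [94, 95, 97, 100, 132, 151, 153, 153, 151, 150, 139, 147, 145, 154, 156, 154, 157, 158, 160, 160, 160]ck.py:7: RuntimeWarning: invalid value encountered in scalar divide
  I,xs,ys=rect(w,.075,.090,y0,y1,h,.0002); p=cv2.cvtColor(I,cv2.COLOR_RGB2GRAY).astype(float).mean(0); p=np.clip(p-p.min()-.3*np.ptp(p),0,None); return round((p*xs).sum()/p.sum(),4)
```

The tool yaw matches the chuck axis. Its centre is at about (0.482,-0.2735), cradle and chuck edges are symmetric, and the measured length of 105 mm fits. The waist lies between a = -10 and +20 mm, so I grip at a = +5.

carry_out([
  {"delta_rot": [0, 0, 0], "travel": [-0.1, 0.275, 0], "fingers": -1},
  {"delta_rot": [0, 0, 0], "travel": [0, 0, -0.95], "fingers": -1},
  {"delta_rot": [0, 0, 0], "travel": [0, 0, -0.95], "fingers": -1},
  {"delta_rot": [0, 0, 0], "travel": [0, 0, -0.95], "fingers": -1},
  {"delta_rot": [0, 0, 0], "travel": [0, 0, -0.95], "fingers": -1},
], squeeze=80)

```text
clock: 18.2
tcp_pos: [0.4827, -0.2683, 0.0744]
orientation: [0.0, 0.752, 0.659, 0.0]
wrist_force: [-0.6, -0.0, 0.1]
finger_gap: 0.0857
grip_force: 0.0
```

carry_out([
  {"delta_rot": [0, 0, 0], "travel": [0, 0, -0.95], "fingers": -1},
  {"delta_rot": [0, 0, 0], "travel": [0, 0, -0.95], "fingers": -1},
  {"delta_rot": [0, 0, 0], "travel": [0, 0, -0.95], "fingers": -0.4},
  {"delta_rot": [0, 0, 0], "travel": [0, 0, -0.3], "fingers": -0.4},
  {"delta_rot": [0, 0, 0], "travel": [0, 0, 0], "fingers": -0.4},
])

```text
clock: 18.82
tcp_pos: [0.4826, -0.2687, -0.0038]
orientation: [-0.0, 0.752, 0.659, -0.0]
wrist_force: [-0.2, -0.9, -0.5]
finger_gap: 0.0598
grip_force: 0.0
```

Run:
```python
from ck import *
s=env.get_state(); w=grab('wrist'); pickle.dump(w,open('w8.pkl','wb')); save(w,'pics/w8.png')
print(s['clock'],s['tcp_pos'],yaw(s),s['finger_gap'],s['wrist_force'])
```

```text
18.825 [ 0.48260323 -0.26866274 -0.00377647] 82.46041693130576 0.05977812898719481 [-0.15068697 -0.89045391 -0.46560624]
```

View pics/w8.png

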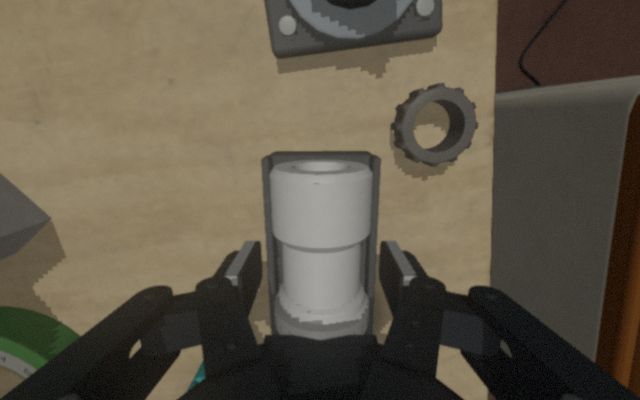

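The picture shows the chuck upright, centred at x≈321 between the pads (inner edges near 258 and 383). Its bore end is up at (322,165), and the waist (y 245 to 295) lies between the pads, clear of the lips. Now I close and lift.

carry_out([
  {"delta_rot": [0, 0, 0], "travel": [0, 0, 0], "fingers": 1},
  {"delta_rot": [0, 0, 0], "travel": [0, 0, 0], "fingers": 1},
  {"delta_rot": [0, 0, 0], "travel": [0, 0, 0], "fingers": 1},
  {"delta_rot": [0, 0, 0], "travel": [0, 0, 0], "fingers": 1},
])

```text
clock: 19.38
tcp_pos: [0.4836, -0.2697, -0.0021]
orientation: [0.001, 0.752, 0.659, 0.0]
wrist_force: [-1.4, 1.0, 6.3]
finger_gap: 0.0446
grip_force: 81.5
```

carry_out([
  {"delta_rot": [0, 0, 0], "travel": [0, 0, 0.2], "fingers": 1},
  {"delta_rot": [0, 0, 0], "travel": [0, 0, 0.3], "fingers": 1},
  {"delta_rot": [0, 0, 0], "travel": [0, 0, 0.5], "fingers": 1},
])

```text
clock: 19.75
tcp_pos: [0.482, -0.2686, 0.021]
orientation: [-0.001, 0.752, 0.659, -0.0]
wrist_force: [0.1, 0.3, -6.8]
finger_gap: 0.0442
grip_force: 82.6
```

Held at 82 N with 6.8 N of weight showing. Next I lift to lens height, then carry over the stand while turning 7.5°.

carry_out([
  {"delta_rot": [0, 0, 0], "travel": [0, 0, 0.9], "fingers": 1},
  {"delta_rot": [0, 0, 0], "travel": [0, 0, 0.9], "fingers": 1},
  {"delta_rot": [0, 0, 0], "travel": [0, 0, 0.9], "fingers": 1},
  {"delta_rot": [0, 0, 0], "travel": [0, 0, 0.9], "fingers": 1},
  {"delta_rot": [0, 0, 0], "travel": [0, 0, 0.9], "fingers": 1},
])

```text
clock: 20.38
tcp_pos: [0.4826, -0.2691, 0.135]
orientation: [0.0, 0.752, 0.659, 0.0]
wrist_force: [0.1, 0.2, -7.0]
finger_gap: 0.0446
grip_force: 82.7
```

carry_out([
  {"delta_rot": [0, 0, 0.11], "travel": [0.106, 0.726, 0], "fingers": 1},
  {"delta_rot": [0, 0, 0.11], "travel": [0.106, 0.726, 0], "fingers": 1},
  {"delta_rot": [0, 0, 0.11], "travel": [0.106, 0.726, 0], "fingers": 1},
  {"delta_rot": [0, 0, 0.11], "travel": [0.106, 0.726, 0], "fingers": 1},
  {"delta_rot": [0, 0, 0.11], "travel": [0.106, 0.726, 0], "fingers": 1},
])

```text
clock: 21.0
tcp_pos: [0.496, -0.1768, 0.1334]
orientation: [-0.0, 0.733, 0.68, -0.0]
wrist_force: [1.1, 0.8, -6.7]
finger_gap: 0.0446
grip_force: 82.9
```

carry_out([
  {"delta_rot": [0, 0, 0.11], "travel": [0.106, 0.726, 0], "fingers": 1},
  {"delta_rot": [0, 0, 0.11], "travel": [0.106, 0.726, 0], "fingers": 1},
  {"delta_rot": [0, 0, 0.11], "travel": [0.106, 0.726, 0], "fingers": 1},
  {"delta_rot": [0, 0, 0.11], "travel": [0.106, 0.726, 0], "fingers": 1},
  {"delta_rot": [0, 0, 0.11], "travel": [0.106, 0.5, 0], "fingers": 1},
])

```text
clock: 21.62
tcp_pos: [0.5094, -0.0921, 0.1338]
orientation: [0.0, 0.714, 0.7, 0.0]
wrist_force: [-0.8, -0.7, -7.3]
finger_gap: 0.0446
grip_force: 82.9
```

carry_out([
  {"delta_rot": [0, 0, 0.11], "travel": [0.106, 0.3, 0], "fingers": 1},
  {"delta_rot": [0, 0, 0.11], "travel": [0.106, 0.2, 0], "fingers": 1},
  {"delta_rot": [0, 0, 0], "travel": [0, 0, 0], "fingers": 1},
  {"delta_rot": [0, 0, 0], "travel": [0, 0, 0], "fingers": 1},
])

```text
clock: 22.12
tcp_pos: [0.5145, -0.0813, 0.1337]
orientation: [0.0, 0.707, 0.707, -0.0]
wrist_force: [0.5, -0.7, -5.8]
finger_gap: 0.0446
grip_force: 82.8
```

Run:
```python
from ck import *
s=env.get_state(); q=s['orientation'];M=R.from_quat([q[1],q[2],q[3],q[0]]).as_matrix()
print(s['clock'],s['tcp_pos'],yaw(s),M[:,2].round(4),s['finger_gap'],s['grip_force'],s['wrist_force'].round(1))
for n in('wrist','side','top'):
    c=grab(n); pickle.dump(c,open(f'f_{n}.pkl','wb')); save(c,f'pics/f_{n}.png')
w=pickle.load(open('f_wrist.pkl','rb'))
a=np.array(s['tcp_pos']); 
C=a+np.array([0,0,.0493]) # expected axis
print('expected bore face px',proj(w,[C+[0,.0485,0],C+[0,.0485,.0235],C+[.0235,.0485,0],C+[-.0235,.0485,0]]).round(0).tolist())
print('ptr px',proj(w,[[*(Rm@[.0825,-.03]+t0),.03]]).round(0), ptr(w))
g=cv2.cvtColor(w['img'],cv2.COLOR_RGB2GRAY)
p=proj(w,[C+[0,.0485,.0235]])[0]
y0=int(p[1])-40;x0=int(p[0])
print(y0)
for y in range(max(0,y0),y0+130,4): print(y,g[y,x0-75:x0+78:6].tolist())
```

```text
22.125 [ 0.51454703 -0.08128009  0.13368045] 89.95692901065367 [-1.e-04 -3.e-04 -1.e+00] 0.044593160621605545 82.77792692184448 [ 0.5 -0.7 -5.8]
expected bore face px [[321.0, 164.0], [321.0, 174.0], [374.0, 164.0], [267.0, 164.0]]
ptr px [[287. 105.]] ('mark', np.float64(0.0825), 'ptr', np.float64(0.083))
133
133 [141, 144, 146, 145, 146, 138, 97, 93, 93, 68, 65, 70, 106, 68, 85, 100, 91, 96, 137, 143, 148, 151, 149, 153, 135, 68]
137 [138, 141, 139, 142, 143, 144, 95, 92, 91, 66, 68, 72, 109, 70, 82, 104, 95, 99, 145, 147, 151, 151, 151, 151, 120, 69]
141 [146, 138, 148, 147, 147, 145, 96, 95, 96, 70, 70, 71, 109, 66, 92, 121, 92, 100, 143, 146, 151, 150, 151, 147, 126, 67]
145 [147, 146, 142, 148, 144, 146, 95, 93, 96, 88, 71, 71, 110, 67, 112, 111, 93, 107, 122, 143, 151, 150, 152, 149, 122, 67]
149 [143, 147, 147, 145, 149, 145, 97, 97, 93, 94, 91, 87, 149, 89, 121, 112, 93, 107, 120, 138, 149, 149, 148, 150, 139, 66]
153 [149, 150, 149, 151, 148, 146, 96, 93, 97, 93, 95, 98, 149, 95, 118, 111, 93, 112, 140, 135, 148, 149, 148, 150, 142, 67]
157 [149, 151, 149, 147, 149, 151, 99
[... 2826 characters left out ...]
0, 182, 179, 176, 168, 149, 115, 150, 58, 107, 109, 143, 62, 63]
245 [151, 146, 135, 109, 68, 87, 127, 153, 130, 133, 136, 144, 147, 149, 142, 139, 128, 142, 141, 149, 51, 103, 109, 139, 62, 64]
249 [147, 67, 107, 110, 56, 77, 129, 150, 163, 169, 167, 156, 151, 151, 159, 169, 167, 157, 138, 147, 54, 66, 107, 83, 48, 61]
253 [61, 62, 109, 107, 56, 75, 127, 153, 162, 172, 178, 181, 183, 180, 177, 171, 168, 158, 141, 145, 51, 53, 109, 103, 47, 56]
257 [63, 81, 112, 93, 58, 77, 133, 153, 164, 171, 178, 181, 182, 181, 178, 173, 167, 156, 139, 145, 51, 48, 107, 106, 49, 47]
261 [57, 106, 108, 59, 58, 69, 130, 150, 166, 173, 178, 181, 183, 181, 179, 173, 164, 155, 139, 149, 51, 43, 90, 107, 74, 53]
```

Run:
```python
from ck import *
for n,rows in(('w7',(143,150,157)),('f_wrist',(180,195,225))):
    w=pickle.load(open(n+'.pkl','rb')); h=cv2.cvtColor(w['img'],cv2.COLOR_RGB2HSV)
    for r in rows:
        for lo,hi in ((255,285),(355,390)) if n[0]=='f' else ((288,308),(330,352)):
            print(n,r,lo,'V',h[r,lo:hi,2].tolist(),'S',h[r,lo:hi,1].tolist())
```

```text
w7 143 288 V [161, 146, 117, 95, 90, 83, 93, 114, 133, 142, 148, 154, 158, 162, 163, 167, 168, 170, 172, 175] S [67, 68, 54, 35, 23, 25, 30, 16, 15, 13, 12, 10, 11, 11, 11, 11, 9, 9, 10, 10]
w7 143 330 V [161, 158, 153, 150, 146, 142, 134, 129, 120, 101, 83, 74, 84, 91, 111, 139, 158, 161, 160, 158, 159, 158] S [11, 11, 10, 14, 12, 13, 13, 16, 17, 13, 22, 28, 18, 28, 55, 70, 69, 73, 72, 73, 72, 73]
w7 150 288 V [160, 149, 125, 103, 93, 85, 85, 110, 131, 143, 148, 153, 158, 162, 161, 165, 167, 169, 170, 172] S [67, 68, 59, 40, 27, 30, 30, 21, 14, 16, 12, 15, 11, 11, 10, 11, 9, 11, 9, 9]
w7 150 330 V [161, 159, 156, 151, 149, 143, 137, 129, 116, 99, 82, 79, 82, 89, 112, 141, 156, 158, 158, 158, 157, 157] S [11, 10, 10, 12, 14, 12, 13, 12, 18, 15, 31, 19, 12, 26, 57, 69, 70, 68, 73, 73, 73, 71]
w7 157 288 V [158, 155, 138, 106, 90, 81, 85, 103, 125, 141, 147, 153, 157, 159, 162, 164, 167, 170, 170, 173] S [71, 74, 61, 43, 25, 28, 24, 22, 16, 14, 12, 12, 11, 11, 8, 11, 11, 9, 9, 7]
w7 157 330 V [161, 159, 154, 149, 148, 140, 136, 127, 117, 98, 81, 81, 85, 100, 123, 150, 155, 157, 155, 15
[... 1246 characters left out ...]
 12, 26, 50, 64, 68, 68, 72, 74, 70, 70, 71, 71, 72, 69, 69, 74, 71, 71, 73, 71, 67, 58]
f_wrist 225 255 V [165, 166, 166, 167, 167, 168, 165, 168, 167, 164, 166, 167, 165, 166, 168, 165, 155, 138, 136, 139, 141, 145, 149, 152, 154, 158, 158, 160, 160, 163] S [66, 65, 66, 61, 64, 59, 63, 62, 61, 61, 63, 63, 65, 66, 65, 62, 53, 28, 17, 9, 13, 9, 10, 8, 8, 10, 10, 8, 10, 11]
f_wrist 225 355 V [159, 157, 156, 155, 152, 152, 149, 144, 141, 138, 136, 131, 127, 134, 152, 161, 165, 166, 166, 167, 165, 165, 165, 165, 163, 162, 158, 160, 158, 156, 150, 138, 121, 96, 85] S [6, 8, 8, 8, 7, 8, 9, 11, 7, 7, 9, 10, 14, 36, 60, 65, 65, 66, 68, 67, 66, 68, 68, 68, 70, 66, 66, 70, 68, 74, 71, 74, 65, 45, 36]
```

```bash
cat >> ck.py <<'E'
def axis_at(w,row,xl,xr,u,Rr=.0235):
    """cylinder along u: bisect edge rays -> point on axis"""
    u=u/np.linalg.norm(u); o,d1=ray(w,(xl,row)); _,d2=ray(w,(xr,row)); f=lambda d:(d-u*(d@u))/np.linalg.norm(d-u*(d@u))
    a,b=f(d1),f(d2); al=np.arccos(a@b)/2; D=Rr/np.sin(al); n=a+b; n/=np.linalg.norm(n)
    dm=(d1/np.linalg.norm(d1)+d2/np.linalg.norm(d2)); perp=np.linalg.norm(dm-u*(dm@u)); return o+dm/perp*D
def edges(w,r,xm=320,t=38):
    S=cv2.cvtColor(w['img'],cv2.COLOR_RGB2HSV)[r,:,1].astype(float); x=xm+20
    while S[x]<t:x+=1
    xr=x-1+(t-S[x-1])/(S[x]-S[x-1]); x=xm-20
    while S[x]<t:x-=1
    return x+1-(t-S[x+1])/(S[x]-S[x+1]),xr
def chuck(w,rows,u=np.array([0,1.,0])):
    P=np.array([axis_at(w,r,*edges(w,r),u) for r in rows]); c=np.polyfit(P[:,1],P[:,[0,2]],1)
    print('x,z slope deg',np.degrees(c[0]).round(2),'mean',P.mean(0).round(4),'sd',(P[:,[0,2]]-np.outer(P[:,1],c[0])-c[1]).std(0).round(4)); return P
E
python3 - <<'E'
from ck import *
w=pickle.load(open('w7.pkl','rb')); u=np.array([np.cos(np.radians(82.5)),np.sin(np.radians(82.5)),0])
for r in(143,150,157): print(axis_at(w,r,294.8,340.0,u))
w=pickle.load(open('f_wrist.pkl','rb')); chuck(w,range(176,234,2))
g=cv2.cvtColor(w['img'],cv2.COLOR_RGB2GRAY)
for x in(310,320,330): print(x,g[156:180,x].tolist())
for y in(-.08128+.0485,):
  print([proj(w,[[.5145,y,z]])[0].round(1).tolist() for z in(.185,.1825+.014,.1825+.0235)])
# plate edges vs stand frame at several x, z=.012, both sides
I,xs,ys=rect(w,-.02,.10,-.06,.06,.012,.0005); gg=cv2.cvtColor(I,cv2.COLOR_RGB2HSV)[...,1].astype(float)
for x in(.0,.02,.04,.06,.07,.11):
    i=min(np.abs(xs-x).argmin(),len(xs)-3); c=gg[:,i-2:i+3].mean(1); c=cv2.GaussianBlur(c[:,None],(1,9),0)[:,0]; d=np.abs(np.gradient(c)); print(x,[ (round(ys[np.where((ys>l)&(ys<h),d,0).argmax()],4)) for l,h in((-.055,-.034),(.034,.055))])
E
```

```text
[ 0.487779   -0.23338049  0.03470595]
[ 0.4868596  -0.24034535  0.03668091]
[ 0.48594004 -0.24731132  0.03865367]
x,z slope deg [-0.06  3.67] mean [ 0.5141 -0.0537  0.1744] sd [0.    0.001]
310 [96, 108, 123, 137, 162, 172, 171, 174, 172, 173, 173, 167, 149, 135, 133, 149, 170, 177, 179, 182, 181, 182, 183, 184]
320 [146, 137, 133, 148, 170, 179, 180, 181, 181, 182, 182, 177, 159, 139, 130, 140, 163, 177, 184, 185, 186, 187, 188, 189]
330 [122, 123, 125, 137, 163, 174, 173, 173, 174, 175, 174, 168, 147, 131, 133, 148, 169, 180, 179, 181, 184, 185, 186, 185]
[[320.8, 164.7], [320.8, 169.2], [320.9, 173.6]]
0.0 [np.float64(-0.0405), np.float64(0.0435)]
0.02 [np.float64(-0.0405), np.float64(0.043)]
0.04 [np.float64(-0.041), np.float64(0.043)]
0.06 [np.float64(-0.0405), np.float64(0.043)]
0.07 [np.float64(-0.0405), np.float64(0.043)]
0.11 [np.float64(-0.041), np.float64(0.0425)]
```

Run:
```python
from ck import *
A=pickle.load(open('w8.pkl','rb'));B=pickle.load(open('f_wrist.pkl','rb'))
for n,w in(('w8',A),('f',B)):
    g=cv2.cvtColor(w['img'],cv2.COLOR_RGB2GRAY).astype(float)
    c=g[:,312:330].mean(1); print(n,'rows156-178',c[156:178].round().astype(int).tolist(),'236-252',c[236:252].round().astype(int).tolist(),'285-305',c[285:305].round().astype(int).tolist())
    for r in(180,195,225,232): print(r,[g[r,264:284].astype(int).tolist(),g[r,358:378].astype(int).tolist()])
s=env.get_state();print(s['clock'],s['tcp_pos'],s['ft_torque'].round(2))
```

```text
w8 rows156-178 [74, 75, 79, 91, 107, 124, 148, 158, 159, 159, 159, 160, 160, 159, 152, 128, 115, 118, 134, 152, 160, 163] 236-252 [161, 161, 161, 161, 161, 161, 161, 160, 161, 161, 161, 154, 135, 124, 122, 122] 285-305 [160, 161, 161, 161, 161, 161, 161, 161, 161, 161, 161, 160, 160, 160, 160, 160, 160, 160, 160, 159]
180 [[76, 75, 76, 73, 75, 83, 101, 112, 120, 125, 129, 132, 135, 136, 138, 141, 141, 141, 142, 145], [140, 138, 135, 136, 135, 129, 129, 130, 122, 120, 112, 114, 106, 98, 83, 74, 73, 72, 73, 72]]
195 [[79, 76, 79, 80, 78, 75, 93, 109, 116, 123, 125, 129, 131, 134, 138, 140, 141, 140, 142, 143], [136, 136, 133, 132, 131, 133, 127, 125, 121, 118, 115, 110, 105, 86, 73, 70, 73, 74, 74, 75]]
225 [[115, 92, 81, 80, 76, 79, 73, 79, 94, 111, 118, 123, 126, 131, 134, 135, 139, 139, 140, 142], [137, 135, 132, 133, 129, 128, 125, 119, 121, 114, 108, 100, 89, 74, 73, 73, 75, 75, 79, 100]]
232 [[119, 99, 80, 79, 76, 75, 73, 67, 79, 99, 114, 123, 126, 129, 129, 134, 137, 139, 139, 140], [134, 133, 128, 129, 128, 125, 119, 122, 116, 111, 103, 91, 74, 73, 74, 76, 73, 70, 81, 104]]
f r
[... 520 characters left out ...]
5, 157]]
195 [[149, 149, 150, 150, 150, 143, 133, 129, 134, 138, 145, 147, 150, 153, 156, 158, 158, 160, 161, 162], [155, 152, 153, 148, 145, 144, 141, 136, 135, 129, 125, 123, 134, 147, 149, 151, 148, 147, 149, 148]]
225 [[153, 154, 155, 153, 152, 155, 153, 145, 134, 134, 137, 140, 144, 148, 151, 153, 157, 157, 159, 159], [153, 151, 151, 147, 143, 141, 137, 134, 129, 125, 128, 141, 149, 153, 152, 153, 154, 152, 151, 152]]
232 [[151, 151, 148, 151, 150, 151, 152, 152, 152, 150, 143, 141, 144, 145, 150, 153, 155, 156, 157, 158], [151, 150, 148, 148, 143, 140, 138, 134, 136, 141, 143, 144, 145, 145, 146, 149, 147, 149, 148, 150]]
22.275 [ 0.51448775 -0.08126172  0.13371672] [ 0.03 -0.05  0.04]
```

```bash
cat >> ck.py <<'E'
def edgesV(w,r,xm=320,t=88):
    g=cv2.cvtColor(w['img'],cv2.COLOR_RGB2GRAY)[r].astype(float); x=xm+20
    while g[x]>t:x+=1
    xr=x-1+(g[x-1]-t)/(g[x-1]-g[x]); x=xm-20
    while g[x]>t:x-=1
    return x+1-(g[x+1]-t)/(g[x+1]-g[x]),xr
E
python3 - <<'E'
from ck import *
A=pickle.load(open('w8.pkl','rb'));B=pickle.load(open('f_wrist.pkl','rb'))
u=np.array([np.cos(np.radians(82.46)),np.sin(np.radians(82.46)),0]); v=np.array([0,1.,0])
rows=range(180,232,2)
def rep(w,E,u,tcp,Rr):
    P=np.array([axis_at(w,r,*E(w,r),u,Rr) for r in rows]); s=(P-tcp)@u; l=(P-tcp)@np.cross(u,[0,0,1]); h=P[:,2]-tcp[2]
    a=np.polyfit(s,h,1);b=np.polyfit(s,l,1); print('h slope deg',np.degrees(a[0]).round(2),'h',h.mean().round(4),'lat slope',np.degrees(b[0]).round(2),'lat',l.mean().round(4),'s',s.min().round(4),s.max().round(4))
for Rr in(.0235,.0230,.0227):
    print(Rr);rep(A,edgesV,u,np.array([.4826,-.26866,-.00378]),Rr); rep(B,edges,v,np.array([.51455,-.08128,.13368]),Rr)
# same-edge test: relative width
for r in(184,200,216,230): a=edgesV(A,r);b=edges(B,r,t=30);c=edges(B,r,t=50); print(r,np.round(a+b+c,1),round(a[1]-a[0],1),round(b[1]-b[0],1),round(c[1]-c[0],1))
E
```

```text
0.0235
h slope deg -0.1 h 0.0435 lat slope -0.27 lat -0.0001 s 0.015 0.04
h slope deg 1.57 h 0.0409 lat slope -0.1 lat -0.0005 s 0.0134 0.0396
0.023
h slope deg -0.1 h 0.0464 lat slope -0.27 lat -0.0001 s 0.0161 0.0406
h slope deg 1.57 h 0.0439 lat slope -0.1 lat -0.0005 s 0.0146 0.0402
0.0227
h slope deg -0.1 h 0.0481 lat slope -0.27 lat -0.0001 s 0.0168 0.041
h slope deg 1.57 h 0.0456 lat slope -0.1 lat -0.0005 s 0.0153 0.0406
184 [269.7 371.6 269.9 369.6 269.1 370.6] 101.9 99.7 101.5
200 [270.1 371.1 270.7 369.1 269.9 370.1] 101.0 98.4 100.2
216 [270.8 369.9 271.6 368.1 270.8 369.1] 99.1 96.5 98.3
230 [272.2 369.5 273.3 366.9 271.9 367.6] 97.3 93.6 95.7
```

Run:
```python
from ck import *
from scipy.optimize import fsolve
import ck
A=pickle.load(open('w8.pkl','rb'));B=pickle.load(open('f_wrist.pkl','rb'))
he=np.linalg.inv(np.array([[1,0,0,.51455],[0,1,0,-.08128],[0,0,1,.13368],[0,0,0,1.]]))
tc=np.array([.51455,-.08128,.13368])
row=lambda s,h: proj(B,[tc+[0,s,h]])[0,1]     # same hand-eye for both pictures
sr,ss=[fsolve(lambda s:row(s[0],.0493+rr)-R0,.03)[0] for rr,R0 in((.0225,172.3),(.0228,247.8))]
print('rim s',sr,'step s',ss)
for dz in(-.001,-.0017,-.0026):
    def f(p): dx,ph=p; return [row(sr+dx-ph*.0225,.0493+.0225+dz+ph*sr)-169.9,row(ss+dx-ph*.0228,.0493+.0228+dz+ph*ss)-244.6]
    dx,ph=fsolve(f,[0,0]); print(dz,'dx',dx,'pitch deg',np.degrees(ph))
u=np.array([np.cos(np.radians(82.46)),np.sin(np.radians(82.46)),0]); v=np.array([0,1.,0])
for n,w,us,tcp,Es in(('w8',A,u,np.array([.4826,-.26866,-.00378]),[lambda w,r,t=t:edgesV(w,r,t=t) for t in(85,92)]),('f',B,v,tc,[lambda w,r,t=t:edges(w,r,t=t) for t in(25,38,50)])):
  for E in Es:
    P=np.array([axis_at(w,r,*E(w,r),us) for r in range(178,224,2)]); a=np.polyfit((P-tcp)@us,P[:,2]-tcp[2],1); print(n,np.degrees(a[0]).round(2),(P[:,2]-tcp[2]).mean().round(4))
# side picture: chuck mask extents
S=pickle.load(open('f_side.pkl','rb')); h=cv2.cvtColor(S['img'],cv2.COLOR_RGB2HSV)
for a in(.0485,.0175,-.0585): print(a,[proj(S,[tc+[0,a,.0476+q]])[0].round(1).tolist() for q in(.023,-.023)])
p=proj(S,[tc+[0,.03,.0476]])[0].astype(int); print(p)
for y in range(p[1]-26,p[1]+24,2): print(y,h[y,p[0]-30:p[0]+40:2,2].tolist())
```

```text
rim s 0.04889020115696372 step s 0.01901453454949866
-0.001 dx -0.015208880267645188 pitch deg -29.49247122400003
-0.0017 dx 0.00019954976263860028 pitch deg -0.7277512210466514
-0.0026 dx 0.02001037467882429 pitch deg 36.255435109203205
w8 -0.28 0.0441
w8 0.07 0.0428
f 0.26 0.0394
f 0.13 0.041
f 0.01 0.0425
0.0485 [[278.6, 195.1], [280.3, 215.1]]
0.0175 [[285.1, 188.9], [286.6, 208.4]]
-0.0585 [[299.3, 175.2], [300.4, 193.6]]
[283 201]
175 [104, 151, 157, 143, 121, 60, 58, 53, 62, 61, 53, 42, 36, 44, 83, 110, 107, 109, 114, 99, 58, 56, 50, 44, 40, 47, 84, 65, 57, 53, 40, 81, 111, 112, 111]
177 [101, 151, 150, 144, 152, 94, 58, 56, 54, 59, 58, 57, 45, 54, 113, 123, 119, 113, 110, 110, 82, 43, 37, 46, 44, 49, 61, 60, 57, 53, 48, 96, 112, 111, 113]
179 [93, 144, 144, 157, 160, 144, 96, 80, 53, 61, 59, 55, 38, 84, 150, 160, 158, 149, 146, 137, 122, 95, 52, 54, 52, 59, 61, 59, 61, 52, 55, 105, 110, 110, 110]
181 [89, 144, 159, 158, 160, 162, 156, 154, 132, 84, 58, 51, 39, 58, 130, 160, 159, 156, 149, 150, 159, 144, 68, 59, 55, 57, 58, 58, 58, 52, 95, 112, 113, 108, 109]
183 [87, 141, 160
[... 2978 characters left out ...]
, 150, 153, 129, 123, 143, 143, 108, 91, 117, 144, 149, 148, 147, 145, 146, 146, 145, 144, 144, 145, 147, 139, 111, 172, 228, 229, 227, 228, 227, 224, 224, 223, 176, 107]
219 [145, 154, 129, 122, 146, 142, 109, 92, 111, 141, 148, 147, 147, 148, 145, 148, 149, 145, 146, 147, 146, 146, 146, 174, 227, 228, 228, 226, 225, 224, 223, 221, 169, 102, 62]
221 [158, 129, 123, 145, 141, 107, 93, 112, 140, 149, 148, 146, 144, 149, 147, 147, 145, 149, 149, 145, 146, 144, 168, 226, 228, 225, 228, 230, 230, 231, 226, 174, 94, 59, 58]
223 [119, 120, 146, 142, 108, 93, 114, 143, 149, 148, 145, 147, 145, 146, 147, 147, 147, 146, 146, 144, 144, 160, 218, 229, 216, 179, 188, 225, 228, 226, 185, 100, 58, 63, 68]
```

The chuck is level: pitch 0.1 ± 0.2°, yaw within 0.3°. Its axis is 47.6 mm above the TCP and the face is 49 mm ahead. It still needs +3.6 mm in z and +29.8 mm in y.

carry_out([
  {"delta_rot": [0, 0, 0], "travel": [0, 0, 0.144], "fingers": 1},
  {"delta_rot": [0, 0, 0], "travel": [0, 0.4, 0], "fingers": 1},
  {"delta_rot": [0, 0, 0], "travel": [0, 0.4, 0], "fingers": 1},
  {"delta_rot": [0, 0, 0], "travel": [0, 0.39, 0], "fingers": 1},
  {"delta_rot": [0, 0, 0], "travel": [0, 0, 0], "fingers": 1},
])

```text
clock: 22.9
tcp_pos: [0.5144, -0.05, 0.1373]
orientation: [-0.0, 0.707, 0.708, -0.0]
wrist_force: [0.9, -0.0, -7.4]
finger_gap: 0.0443
grip_force: 82.8
```

carry_out([
  {"delta_rot": [0, 0, 0], "travel": [0, 0, 0], "fingers": 1},
  {"delta_rot": [0, 0, 0], "travel": [0, 0, 0], "fingers": 1},
  {"delta_rot": [0, 0, 0], "travel": [0, 0, 0], "fingers": 1},
])

```text
clock: 23.28
tcp_pos: [0.5146, -0.0514, 0.1373]
orientation: [0.0, 0.707, 0.707, -0.0]
wrist_force: [-0.5, 0.0, -7.2]
finger_gap: 0.0443
grip_force: 82.8
```

Run:
```python
from ck import *
s=env.get_state(); q=s['orientation'];M=R.from_quat([q[1],q[2],q[3],q[0]]).as_matrix()
print(s['clock'],s['tcp_pos'],yaw(s),M[:,2].round(4),s['finger_gap'],s['grip_force'],s['wrist_force'].round(1))
w=grab('wrist'); pickle.dump(w,open('g_wrist.pkl','wb')); sd=grab('side'); pickle.dump(sd,open('g_side.pkl','wb'))
tc=np.array(s['tcp_pos']); P=Rm@[.0825,-.03]+t0; print('ptr world',P,'px',proj(w,[[*P,.03]]).round(0)); print(ptr(w))
g=cv2.cvtColor(w['img'],cv2.COLOR_RGB2GRAY).astype(float); print('rim rows',g[160:180,312:330].mean(1).round().astype(int).tolist())
# lens in wrist view: dark barrel profile across world x, at the barrel's top (z=.206)
for y in(.083,.09,.10):
    p=proj(w,[[.5144+b,y,.185] for b in np.arange(-.04,.041,.002)]).astype(np.float32); 
    print(y,p[0].round(),cv2.remap(w['img'],p[None,:,0],p[None,:,1],1)[0].mean(1).round().astype(int).tolist())
```

```text
23.275 [ 0.51458871 -0.05138974  0.13729779] 89.96307748957747 [ 1.e-04 -1.e-04 -1.e+00] 0.04431594222804756 82.77819156646729 [-0.5  0.  -7.2]
ptr world [ 0.48444143 -0.00253109] px [[288. 139.]]
('mark', np.float64(0.0825), 'ptr', np.float64(0.083))
rim rows [168, 177, 179, 179, 180, 180, 180, 175, 157, 137, 131, 143, 166, 177, 181, 184, 185, 187, 187, 188]
0.083 [210. -72.] [0, 0, 0, 0, 0, 0, 0, 0, 0, 0, 0, 0, 0, 0, 0, 0, 0, 0, 0, 0, 0, 0, 0, 0, 0, 0, 0, 0, 0, 0, 0, 0, 0, 0, 0, 0, 0, 0, 0, 0, 0]
0.09 [208. -96.] [0, 0, 0, 0, 0, 0, 0, 0, 0, 0, 0, 0, 0, 0, 0, 0, 0, 0, 0, 0, 0, 0, 0, 0, 0, 0, 0, 0, 0, 0, 0, 0, 0, 0, 0, 0, 0, 0, 0, 0, 0]
0.1 [ 205. -132.] [0, 0, 0, 0, 0, 0, 0, 0, 0, 0, 0, 0, 0, 0, 0, 0, 0, 0, 0, 0, 0, 0, 0, 0, 0, 0, 0, 0, 0, 0, 0, 0, 0, 0, 0, 0, 0, 0, 0, 0, 0]
```

The tool has settled, nothing slipped (rim row still 170), and the grip is 83 N. The bore face is at y≈-2 mm against the pointer at -2.5 mm, the axis at z≈185 mm and x≈514.5 mm. Pointer and mark are still aligned. Handing in.

```bash
python3 -c "
from workcell import env
print(env.hand_in())"
```

```text
the job is handed in; nothing more can be done
None
```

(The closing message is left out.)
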